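# Put the stain-powder canisters back in their colour-coded rack

## Task

The blue stain-powder canister has just been refilled: close it where it stands on its mat, setting its lid on and turning it lightly until the hidden lugs find their gaps and the lid drops fully home. Then put it and every other canister standing out on the worktop back into the rack, sliding the packed neighbours apart to make room, so that in the end all the canisters stand on the rack floor squarely behind the tab of their own colour, labels to the front. Leave the other things on the worktop where they are.

Things in the scene. Friction and masses are not known exactly. Their poses are not given: they have to be found in the camera images.
- rack: Wooden trough, fixed, long side across. Inside 416 mm long (its y), 67 mm wide (its x), floor 8 mm up, front lip 44 mm high, back 46, end walls 62, each 12 mm thick. Eight places every 52 mm along y, at +-26, +-78, +-130, +-182 mm, one behind each coloured tab; canisters slide freely along it. Origin at its middle on the worktop, lip at -x (robot's side).
- can_red: Off-white oblong canister, 60 mm deep (its x), 46 wide (its y), body 98 tall, foot stepped in 3 mm, round neck and fixed red lid with finger bar, 132 mm overall, 0.4 kg. Origin: centre of its underside. Its -x face is the front: red label there, and a red stripe on that edge of the shoulder. Grip it front to back, 60 to 98 mm up. Starts in the rack, front to the lip, off its place.
- can_yellow: Same size, shape and axes as can_red, but with yellow label, yellow stripe and fixed yellow lid. Stands in the rack, front to the lip, away from its own place at the start.
- can_green: Same size, shape and axes as can_red, but with green label, green stripe and fixed green lid. Stands in the rack, front to the lip, away from its own place at the start.
- can_black: Same size, shape and axes as can_red, but with black label, black stripe and fixed black lid. Stands in the rack, front to the lip, away from its own place at the start.
- can_orange: Same size, shape and axes as can_red, but with orange label, orange stripe and fixed orange lid. Stands out on the worktop, turned any way (up to 2 rad); absent in some starts.
- can_purple: Same size, shape and axes as can_red, but with purple label, purple stripe and fixed purple lid. Stands out on the worktop, turned any way (up to 2 rad); absent in some starts.
- can_pink: Same size, shape and axes as can_red, but with pink label, pink stripe and fixed pink lid. Stands out on the worktop, turned any way (up to 2 rad); absent in some starts.
- can_blue: Same size, shape and axes as can_red, but with blue label and stripe, and open: no lid, an open neck 41 mm across from 98 to 111 mm above its origin. Stands on the dark dosing mat (3 mm thick) at the left, turned any way (up to 2 rad). With the lid home it is 132 mm tall.
- blue_neck (a point): Centre of the top of the blue canister's neck, 111 mm above its origin. The neck holds a stiff inner ring 27 mm wide inside with four gaps 90 degrees apart, each about 10 mm wide and 13 mm deep. The gaps stand at a different angle in each start, not reported, and are covered once the lid is on.
- lid_blue: Blue lid of the open canister, lying right way up on the worktop, 40 g. Plate 45 mm across, 5 thick; finger bar on top 38 mm long (its x), 14 wide (its y), 16 high. Origin: centre of the plate's underside, 11 mm up as it lies. Below it a tapered plug 24 mm across, 11 long, and four lugs 7 mm wide, 6 high, on its x and y axes out to 19 mm.
- lid_bar (a point): Middle of the lid's finger bar, 13 mm above the lid's origin. Held on the neck at a wrong angle the lid rides on its lugs 6 mm high (its origin 117 mm above the canister's); turned to within about 0.1 rad of the gaps, every 90 degrees, it drops home (111 mm). A light push, up to 10 N, does not turn the canister on its mat.
- tab_red: Red label tab, 40 x 24 mm, on the rack's front lip: the red canister's centre belongs 48 mm straight behind it (rack +x). Origin: middle of its lower edge.
- tab_orange: Orange label tab, 40 x 24 mm, on the rack's front lip: the orange canister's centre belongs 48 mm straight behind it (rack +x). Origin: middle of its lower edge. Orange, purple, pink and blue tabs change places between starts.
- tab_yellow: Yellow label tab, 40 x 24 mm, on the rack's front lip: the yellow canister's centre belongs 48 mm straight behind it (rack +x). Origin: middle of its lower edge.
- tab_blue: Blue label tab, 40 x 24 mm, on the rack's front lip: the blue canister's centre belongs 48 mm straight behind it (rack +x). Origin: middle of its lower edge. Orange, purple, pink and blue tabs change places between starts.
- tab_pink: Pink label tab, 40 x 24 mm, on the rack's front lip: the pink canister's centre belongs 48 mm straight behind it (rack +x). Origin: middle of its lower edge. Orange, purple, pink and blue tabs change places between starts.
- tab_green: Green label tab, 40 x 24 mm, on the rack's front lip: the green canister's centre belongs 48 mm straight behind it (rack +x). Origin: middle of its lower edge.
- tab_purple: Purple label tab, 40 x 24 mm, on the rack's front lip: the purple canister's centre belongs 48 mm straight behind it (rack +x). Origin: middle of its lower edge. Orange, purple, pink and blue tabs change places between starts.
- tab_black: Black label tab, 40 x 24 mm, on the rack's front lip: the black canister's centre belongs 48 mm straight behind it (rack +x). Origin: middle of its lower edge.
- stain_tub: Bystander: white and blue powder tub, 78 x 84 x 130 mm. Origin at its underside. Not to be disturbed.
- scoop: Bystander: light blue dosing scoop, 60 x 120 x 51 mm, standing on its bowl. Origin at its underside. Not to be disturbed.
- sheets: Bystander: white and grey carton, 111 x 68 x 68 mm. Origin at its underside. Not to be disturbed.
- shelf_post (a point): Front edge, 150 mm up, of the upright white post of the shelf at the back (36 mm thick, always here, reaching from the worktop to far above the arm). To its left the front of the lowest shelf board runs along y at this same x, 245 to 305 mm above the worktop. Keep the hand and wrist clear of both.

How it is judged:
On the way, in this order (a step that is already met when the one before it is completed fails the run):
1. the blue lid is fully home on the blue canister, which still stands on its mat or the worktop (z of lid_blue in the frame of can_blue below 0.1135 m and x of lid_blue in the frame of can_blue between -0.005 and 0.005 m and y of lid_blue in the frame of can_blue between -0.005 and 0.005 m and angle between the z axis of lid_blue and the z axis of can_blue, either way round below 0.06 rad and height (world z) of can_blue below 0.006 m and angle between can_blue's own z axis and vertical below 0.1 rad), for 0.2 s.
2. the closed blue canister stands in its place in the rack (y of tab_blue in the frame of can_blue between -0.013 and 0.013 m and x of tab_blue in the frame of can_blue between -0.06 and -0.038 m and z of can_blue in the frame of rack below 0.012 m and angle between can_blue's own z axis and vertical below 0.08 rad and z of lid_blue in the frame of can_blue below 0.1135 m and x of lid_blue in the frame of can_blue between -0.005 and 0.005 m and y of lid_blue in the frame of can_blue between -0.005 and 0.005 m and angle between the z axis of lid_blue and the z axis of can_blue, either way round below 0.06 rad), for 0.2 s.
At the end, for the whole second after the job is handed in: Every canister present stands at rest, upright (within 5 degrees) on the rack floor, label face to the front, with the tab of its own colour within 13 mm of straight before the label's middle; the blue lid is fully home (within 2.5 mm), closed before its canister went into the rack (all of step 2 and y of tab_red in the frame of can_red between -0.013 and 0.013 m and x of tab_red in the frame of can_red between -0.06 and -0.038 m and z of each of can_red, can_yellow, can_green, can_black, can_orange, can_purple, can_pink in the frame of rack below 0.012 m and angle between each of can_red, can_yellow, can_green, can_black, can_orange, can_purple, can_pink's own z axis and vertical below 0.08 rad and linear speed of each of can_red, can_yellow, can_green, can_black, can_orange, can_purple, can_pink, can_blue below 0.02 m/s and y of tab_yellow in the frame of can_yellow between -0.013 and 0.013 m and x of tab_yellow in the frame of can_yellow between -0.06 and -0.038 m and y of tab_green in the frame of can_green between -0.013 and 0.013 m and x of tab_green in the frame of can_green between -0.06 and -0.038 m and y of tab_black in the frame of can_black between -0.013 and 0.013 m and x of tab_black in the frame of can_black between -0.06 and -0.038 m and y of tab_orange in the frame of can_orange between -0.013 and 0.013 m and x of tab_orange in the frame of can_orange between -0.06 and -0.038 m and y of tab_purple in the frame of can_purple between -0.013 and 0.013 m and x of tab_purple in the frame of can_purple between -0.06 and -0.038 m and y of tab_pink in the frame of can_pink between -0.013 and 0.013 m and x of tab_pink in the frame of can_pink between -0.06 and -0.038 m); the robot touches nothing.
It fails at once if a bystander (tub, scoop, carton) is shifted by more than 4 cm (distance of any of stain_tub, scoop, sheets from where it was at the start of the episode above 0.04 m).
It fails at once if a canister of the row is tipped over (angle between any of can_red, can_yellow, can_green, can_black's own z axis and vertical above 0.7 rad).
Of can_orange, can_purple, can_pink only 1 to 3 are there at a start; the rules pass over those that are not, and their reading is None.
At some moment in a run one of lid_blue, can_orange, can_purple, can_pink may be knocked a few centimetres aside while the robot is not near it.
It also fails if it takes over 210 s, if anything falls off the work surface, if the arm or the gripper's body presses on something with over 40 N, if the wrist force passes 120 N, or if a joint passes its speed limit or range.

## Robot

A 6-joint arm with a two-finger parallel gripper is mounted at the origin on a cart in front of the work surface, level with it; the furniture and walls round the work are solid. World frame = base frame: x ahead of the robot, y to its left, z up, the work surface at z = 0. Lengths are in m, angles in rad, forces in N, time in s.
With the tool pointing down it reaches from about 0.25 to 0.775 m from the base axis. Payload 4 kg.
Tool frame: the origin (TCP) lies at the very end of the fingers, on their centre line; the grasp point (between the pads) lies 19 mm behind it (robot.tcp_to_grasp is the distance from the TCP to the grasp point, in m); z points along the fingers, y is the line along which they close (so a half turn about z gives the same grasp; the last joint's range is limited). The gripper opens to 94 mm and grips with 3 to 60 N. Pads are 16 mm wide; open, the fingers measure 119 mm over their backs; the gripper's body (75 mm by 177 mm) begins 78 mm behind the grasp point.
Start: joints at [1.207, 0.087, 1.371, -0, 1.684, -0.103], TCP at [0.142, 0.531, 0.206] pointing down, gripper open.
Joint ranges: [-3.1, 3.1], [-0.76, 2.03], [0.27, 2.55], [-1.08, 4.22], [0.17, 2.65], [-2.57, 2.57]. Speed limits (rad/s): [2.79, 2.79, 3.14, 3.14, 3.14, 3.14].

## Interface

Orientations are given as [roll, pitch, yaw] about the fixed x, y, z axes, in that order (R = Rz(yaw) Ry(pitch) Rx(roll)).
In Python, from bench import robot gives the robot as it stands.
- The arm moves only by the shell command python3 nudge.py 'ROWS'. ROWS is rows parted by semicolons, their numbers by spaces, 1 to 20 of them, each of 5 numbers: the finger opening in m, then dx, dy, dz in m, then a turn about the tool's z in rad; each row shifts and turns the commanded pose from where the row before left it, along the tool's axes as they then stand; what a row does not reach is not made up. A row lasts 1/12 s, in which the tool goes at most 0.0417 m and 0.125 rad, less where a joint would pass 70% of its speed; a pose out of reach is approached as far as the arm can. The fingers move at their own pace and stop on an object; the grip force is fixed at half the most. Time passes only in rows, so rows that do not move let the fingers close. It prints the time, the measured TCP pose, the force, the opening and the grip force at its end.
- robot.get_obs(): the state, without advancing time (a new reading comes with each control period).
- robot.snapshot(name): name is "scene" or "top" or "wrist"; returns a dict with "color" (400x640x3 uint8, blue, green, red), "fx", "fy", "cx", "cy" (pixels), "extrinsics" (4x4, takes a point from world to camera coordinates). Camera axes: x right, y down, z forward; pixel columns grow to the right and rows downward; lengths in m; the calibration is good to about 2 mm. The wrist camera is an equidistant fisheye: a pixel r from the principal point sees the ray r / f radians off the axis. A picture is of the moment at which its call begins. There is no depth.
- robot.close_job(): hands the job in; it is judged then, once.
The state is a dict: "time": time; "joint_positions": joint angles; "qvel": joint speeds; "joint_torque": joint torques, N m; "tool_pos": TCP position; "ee_rot": TCP orientation; "wrist_force": force on the tool from outside, world axes, zero at the start; "wrist_torque": the same for the moment, N m; "width": finger opening in m; "finger_force": force on a finger pad.
Only numpy, scipy, OpenCV 4.12 (cv2) and the standard library are available. Lean on these libraries where they do the work, as an engineer would, in place of code of your own. Each camera call takes 0.05 s, during which the arm holds its last target. There are 200 camera calls.

## Working session

There is one attempt and no reset: what is moved stays moved. The work goes in short steps, Python scripts to look and compute and a shell command to move; the robot and the scene stay as the last step left them, time stands still between calls to the robot, and variables do not carry over. Pictures are saved under pics/ and viewed, at most 14 in all, crops included, and the job is handed in when it is done.

```bash
ls; mkdir -p pics
python3 - <<'E'
from bench import robot
import cv2
for n in ("scene","top"):
    s=robot.snapshot(n); cv2.imwrite(f"pics/{n}0.png",s["color"]); print(n,s["fx"],s["fy"],s["cx"],s["cy"]); print(s["extrinsics"].tolist() if hasattr(s["extrinsics"],'tolist') else s["extrinsics"])
o=robot.get_obs(); print(o)
E
```

```text
bench.py
nudge.py
pics
scene 375.4267028886657 375.4267028886657 313.8351824911268 200.30592313987682
[[0.8174941646044451, -0.5757649723264849, 0.014070802378045961, -0.46568601114909686], [-0.40511492342566124, -0.5922205505842119, -0.696531921941524, 0.3394210065431512], [0.409371701092663, 0.5637104896199953, -0.7173878269366468, 1.2566993551324366], [0.0, 0.0, 0.0, 1.0]]
top 505.16217843423476 505.16217843423476 329.02509400981563 194.77365463853414
[[-0.41474912138759457, -0.9099018726447738, 0.007858019200311019, 0.2573450196336397], [-0.8073057084218374, 0.36397232755553915, -0.46452302195189293, 0.5270387679875657], [0.4198102660223234, -0.1990043389761574, -0.8855261789529031, 1.408727272063627], [0.0, 0.0, 0.0, 1.0]]
{'time': 0.1, 'joint_positions': array([ 1.20687902e+00,  8.78378460e-02,  1.37209157e+00, -2.02902612e-05,
        1.68365318e+00, -1.03136614e-01]), 'qvel': array([ 0.0017344 ,  0.00069953, -0.00371564,  0.00120963, -0.00079877,
       -0.00063251]), 'joint_torque': array([ 2.60725603e-03, -3.41254592e+01, -3.03300261e+01,  7.19662732e-02,
        3.04382737e-02, -1.00194500e-04]), 'tool_pos': array([0.14165599, 0.53091263, 0.20445076]), 'ee_rot': array([-3.13961121e+00, -1.84813662e-04,  2.88080952e+00]), 'wrist_force': array([ 0.30270004, -0.55792339, -0.08555227]), 'wrist_torque': array([ 0.0241741 , -0.06957994, -0.04084339]), 'finger_force': 0.0, 'width': 0.09427538084153066}
```

View pics/scene0.png

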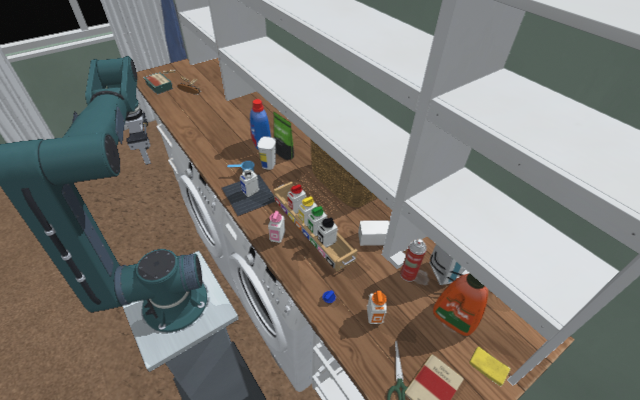

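View pics/top0.png

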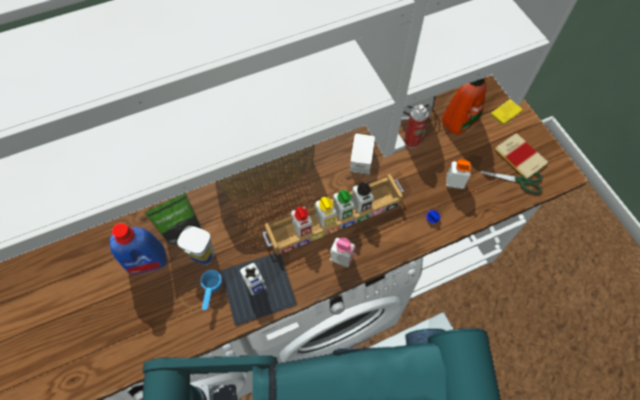

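The scene view shows the pink canister (277,227), orange (377,308), blue lid (330,297), open blue canister on the mat (249,183), and red, yellow, green and black in the rack. Purple isn't visible. I'll enlarge both views.

```bash
cat > h.py <<'E'
import numpy as np, cv2
from bench import robot
def cam(n):
    s=robot.snapshot(n); s["E"]=np.array(s["extrinsics"]); return s
def ray(s,u,v):
    R=s["E"][:3,:3]; t=s["E"][:3,3]
    if s.get("fish"):
        a=np.array([u-s["cx"],v-s["cy"]]); r=np.hypot(*a); th=r/s["fx"]
        d=np.r_[np.sin(th)*a/max(r,1e-9),np.cos(th)]
    else: d=np.array([(u-s["cx"])/s["fx"],(v-s["cy"])/s["fy"],1])
    return -R.T@t, R.T@d
def atz(s,u,v,z):
    c,d=ray(s,u,v); return c+d*(z-c[2])/d[2]
def proj(s,P):
    P=np.atleast_2d(P); q=P@s["E"][:3,:3].T+s["E"][:3,3]
    if s.get("fish"):
        r=np.hypot(q[:,0],q[:,1]); th=np.arctan2(r,q[:,2]); k=s["fx"]*th/np.maximum(r,1e-9)
        return np.c_[s["cx"]+k*q[:,0],s["cy"]+k*q[:,1]]
    return np.c_[s["cx"]+s["fx"]*q[:,0]/q[:,2],s["cy"]+s["fy"]*q[:,1]/q[:,2]]
def crop(s,x0,y0,w,h,k,name):
    c=cv2.resize(s["color"][y0:y0+h,x0:x0+w],None,fx=k,fy=k,interpolation=cv2.INTER_CUBIC); cv2.imwrite(f"pics/{name}.png",c)
E
python3 - <<'E'
from h import *
crop(cam("top"),220,145,270,180,2.96,"topc")
crop(cam("scene"),220,155,200,190,3.1,"scenec")
E
```

```text
(no output)
```

View pics/topc.png

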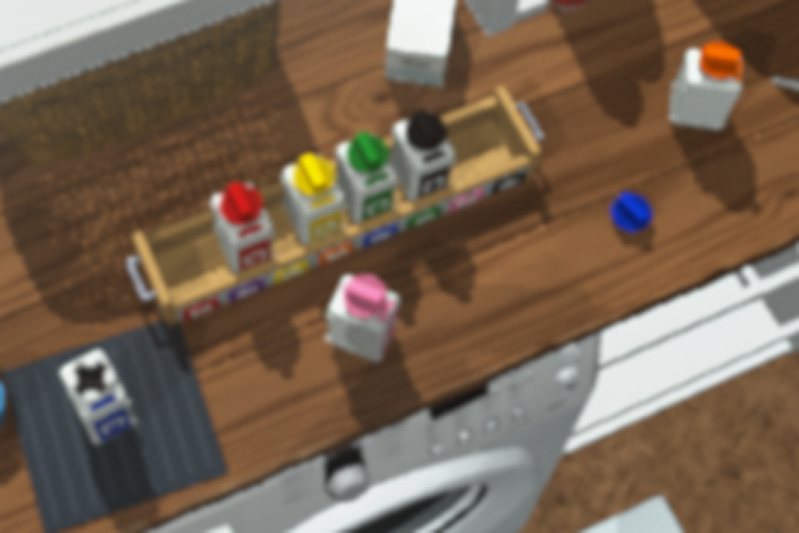

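View pics/scenec.png

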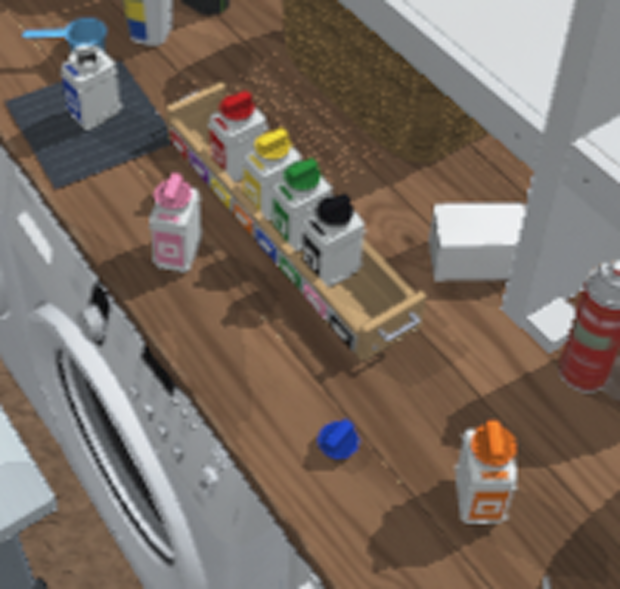

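Both crops agree. The tabs from the left (+y) run red, purple, yellow, orange, blue, green, pink, black. Orange and pink are out, and there is no purple. Next come coarse positions from blob and corner triangulation.

```bash
cat >> h.py <<'E'
def tri(obs):
    A=np.zeros((3,3));b=np.zeros(3)
    for s,u,v in obs:
        c,d=ray(s,u,v); d=d/np.linalg.norm(d); M=np.eye(3)-np.outer(d,d); A+=M;b+=M@c
    return np.linalg.solve(A,b)
def T(p): return 220+p[0]/2.96,145+p[1]/2.96
def S(p): return 220+p[0]/3.1,155+p[1]/3.1
E
python3 - <<'E'
from h import *
t=cam("top");s=cam("scene")
P={"rackLF":((165,308),(170,118)),"rackLB":((137,232),(224,86)),"rackRB":((500,92),(422,297)),"rackRF":((540,150),(368,343)),
"red":((242,204),(238,105)),"yel":((314,172),(272,146)),"grn":((368,151),(302,176)),"blk":((427,130),(336,210)),"pink":((367,296),(175,193)),
"orange":((722,60),(494,442)),"lid":((631,213),(339,440)),"neck":((92,378),(84,55)),"postbase":((490,30),(515,300))}
for k,(a,b) in P.items(): print(k,tri([(t,*T(a)),(s,*S(b))]).round(4))
E
```

```text
rackLF [0.5265 0.2233 0.0348]
rackLB [0.6114 0.2196 0.052 ]
rackRB [ 0.6066 -0.2092  0.0507]
rackRF [ 0.5246 -0.2183  0.0403]
red [0.5662 0.1163 0.1217]
yel [0.5659 0.0351 0.1202]
grn [ 0.5663 -0.026   0.12  ]
blk [ 0.5652 -0.0928  0.1208]
pink [0.4274 0.0417 0.1123]
orange [ 0.514  -0.4205  0.1178]
lid [ 0.4317 -0.2846  0.009 ]
neck [0.4571 0.3191 0.1128]
postbase [ 0.7122 -0.2551  0.0082]
```

```bash
python3 nudge.py '0.094 0 0 0 0'
python3 - <<'E'
from h import *
s=cam("wrist"); cv2.imwrite("pics/w0.png",s["color"]); print(s["fx"],s["cx"],s["cy"]); E=s["E"]; print((-E[:3,:3].T@E[:3,3]).round(3),E[2,:3].round(3)); print(robot.get_obs()["tool_pos"])
E
```

```text
time: 0.38
tool_pos: [0.1418, 0.5313, 0.2053]
ee_rot: [-3.141, -0.0, 2.881]
wrist_force: [0.0, -0.2, -0.5]
width: 0.0938
finger_force: 0.0
309.70691628693146 324.5260380211813 203.71704132156614
[0.062 0.554 0.385] [ 0.278 -0.076 -0.958]
[0.14181795 0.53134324 0.20537858]
```

View pics/w0.png

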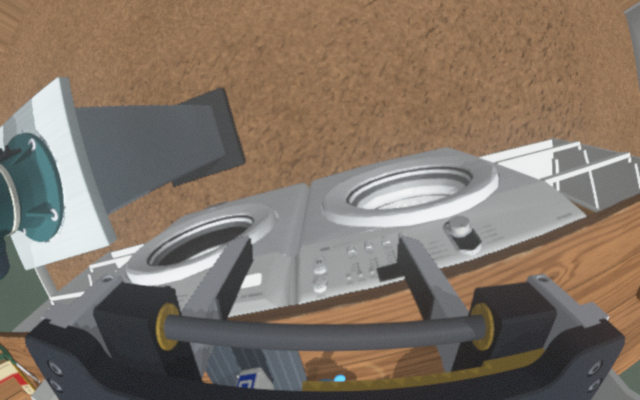

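```bash
cat >> h.py <<'E'
def to(x,y,z,th):
    "turn first, then shift in the turned axes"
    o=robot.get_obs(); p=np.array(o["tool_pos"]); th0=o["ee_rot"][2]
    a=(th0-th+np.pi)%(2*np.pi)-np.pi; d=np.array([x,y,z])-p
    sh=lambda t:(d[0]*np.cos(t)+d[1]*np.sin(t), d[0]*np.sin(t)-d[1]*np.cos(t), -d[2])
    print("t",round(o["time"],1),"p",p.round(4),"turn",round(a,3),"after-turn d",np.round(sh(th),4),"before-turn d",np.round(sh(th0),4),"rows",round(np.linalg.norm(d)/.0417,1),"q6",np.round(o["joint_positions"][[0,5]],2))
E
python3 -c "
from h import *
to(.432,-.33,.16,np.pi/2)"; python3 nudge.py '0.06 0 0 0 0.12; 0.06 0 0 0 0.12;0.06 0 0 0 0.12;0.06 0 0 0 0.12;0.06 0 0 0 0.12;0.06 0 0 0 0.12;0.06 0 0 0 0.12;0.06 0 0 0 0.12;0.06 0 0 0 0.12;0.06 0 0 0 0.12;0.06 0 0 0 0.11'
python3 -c "
from h import *
to(.432,-.33,.16,np.pi/2)"
```

```text
t 0.4 p [0.1418 0.5313 0.2054] turn 1.31 after-turn d [-0.8613  0.2902  0.0454] before-turn d [-0.5025 -0.7574  0.0454] rows 21.8 q6 [ 1.21 -0.1 ]
time: 1.35
tool_pos: [0.1418, 0.5314, 0.2055]
ee_rot: [3.142, -0.0, 1.565]
wrist_force: [0.2, -0.3, -0.1]
width: 0.06
finger_force: 0.0
t 1.4 p [0.1418 0.5314 0.2055] turn -0.006 after-turn d [-0.8614  0.2902  0.0455] before-turn d [-0.8597  0.2952  0.0455] rows 21.8 q6 [1.21 1.21]
```

```bash
python3 nudge.py '0.06 -0.035 0.02 0 0;0.06 -0.035 0.02 0 0;0.06 -0.035 0.02 0 0;0.06 -0.035 0.02 0 0;0.06 -0.039 0.014 0 0;0.06 -0.039 0.014 0 0;0.06 -0.039 0.014 0 0;0.06 -0.039 0.014 0 0;0.06 -0.039 0.014 0 0;0.06 -0.039 0.014 0 0;0.06 -0.039 0.014 0 0;0.06 -0.039 0.014 0 0;0.06 -0.039 0.014 0 0;0.06 -0.039 0.014 0 0;0.06 -0.039 0.014 0 0;0.06 -0.04 0.01 0 0;0.06 -0.04 0.01 0 0;0.06 -0.04 0.01 0 0;0.06 -0.04 0.01 0 0;0.06 -0.04 0.01 0 0'
python3 nudge.py '0.06 -0.04 0 0.015 0;0.06 -0.04 0 0.015 0;0.06 -0.01 0 0.015 0;0.06 0 0 0 0;0.06 0 0 0 0'
python3 - <<'E'
from h import *
to(.432,-.285,.16,np.pi/2)
s=cam("wrist");s["fish"]=1; cv2.imwrite("pics/w1.png",s["color"]); print(proj(s,[[.432,-.285,.011]]))
crop(s,160,80,320,240,2.5,"w1c")
E
```

```text
time: 3.02
tool_pos: [0.4258, -0.2399, 0.2056]
ee_rot: [3.141, 0.0, 1.57]
wrist_force: [0.6, 0.3, 0.5]
width: 0.0596
finger_force: 0.0
time: 3.43
tool_pos: [0.4252, -0.3252, 0.1601]
ee_rot: [-3.14, -0.003, 1.57]
wrist_force: [0.5, -0.1, 1.1]
width: 0.0596
finger_force: 0.0
t 3.4 p [ 0.4252 -0.3252  0.1601] turn -0.001 after-turn d [0.0402 0.0068 0.0001] before-turn d [0.0402 0.0068 0.0001] rows 1.0 q6 [-0.76 -0.76]
[[329.80261573 155.08827279]]
```

View pics/w1c.png

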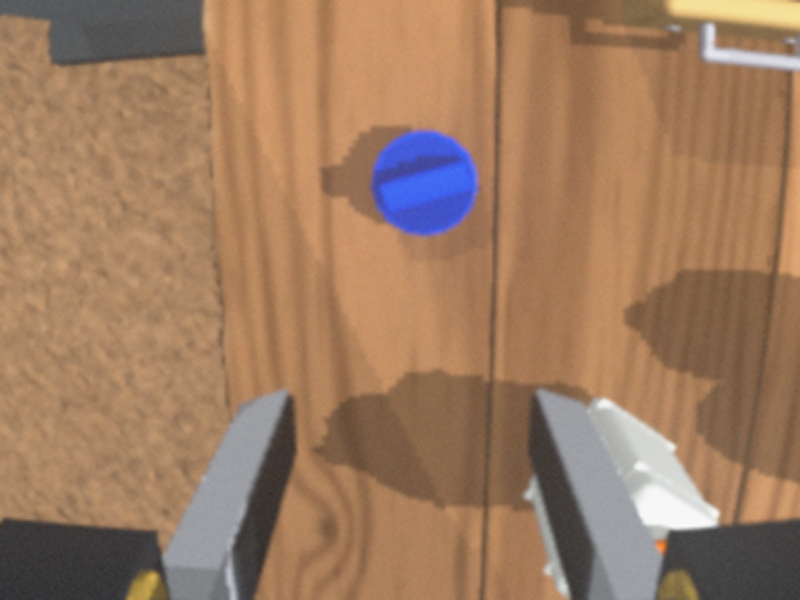

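The lid's plate centre is at crop (425,183), and the bar runs from (380,200) to (475,173), so its yaw is about 0.26.

```bash
python3 - <<'E'
from h import *
s=cam("wrist");s["fish"]=1
C=lambda x,y:(160+x/2.5,80+y/2.5)
c=atz(s,*C(425,183),.0145);print(c)
a=atz(s,*C(379,195),.032);b=atz(s,*C(469,173),.032);print(a,b,np.arctan2(b[1]-a[1],b[0]-a[0]),(a+b)/2)
a=atz(s,*C(388,212),.032);b=atz(s,*C(474,188),.032);print(np.arctan2(b[1]-a[1],b[0]-a[0]))
to(c[0],c[1],.06,.26)
E
python3 nudge.py '0.06 0 0 0 0.12; 0.06 0 0 0 0.12;0.06 0 0 0 0.12;0.06 0 0 0 0.12;0.06 0 0 0 0.12;0.06 0 0 0 0.12;0.06 0 0 0 0.12;0.06 0 0 0 0.12;0.06 0 0 0 0.12;0.06 0 0 0 0.12;0.06 0 0 0 0.11'
```

```text
[ 0.43312759 -0.28264574  0.0145    ]
[ 0.41434377 -0.28521557  0.032     ] [ 0.45044397 -0.27625394  0.032     ] 0.2433245968731419 [ 0.43239387 -0.28073476  0.032     ]
0.2772780222138064
t 3.5 p [ 0.4263 -0.3248  0.1624] turn 1.312 after-turn d [ 0.0174 -0.039   0.1024] before-turn d [0.0421 0.0069 0.1024] rows 2.7 q6 [-0.76 -0.76]
time: 4.45
tool_pos: [0.4269, -0.3243, 0.1634]
ee_rot: [3.139, -0.002, 0.258]
wrist_force: [0.1, 0.5, -0.7]
width: 0.0601
finger_force: 0.0
```

```bash
python3 nudge.py '0.06 0.0085 -0.02 0.02 0;0.06 0.0082 -0.019 0.02 0;0.06 0 0 0.033 0;0.06 0 0 0.035 0;0.06 0 0 0.025 0;0.06 0 0 0.010 0;0.06 0 0 0 0;0.06 0 0 0 0'; python3 nudge.py '0 0 0 0 0;0 0 0 0 0;0 0 0 0 0;0 0 0 0 0;0 0 0 0 0;0 0 0 0 0'
```

```text
time: 5.12
tool_pos: [0.433, -0.2835, 0.0199]
ee_rot: [3.14, -0.002, 0.262]
wrist_force: [0.1, -0.1, 0.8]
width: 0.0602
finger_force: 0.0
time: 5.62
tool_pos: [0.432, -0.2838, 0.0185]
ee_rot: [3.141, -0.0, 0.261]
wrist_force: [0.7, -0.1, 0.5]
width: 0.0235
finger_force: 0.0
```

```bash
python3 nudge.py '0 0 0 0 0;0 0 0 0 0;0 0 0 0 0;0 0 0 0 0;0 0 0 -0.005 0;0 0 0 -0.02 0;0 0 0 -0.035 0;0 0 0 -0.04 0;0 0 0 -0.04 0;0 0 0 -0.04 0'
python3 - <<'E'
from h import *
to(.43,.25,.19,.26)
E
```

```text
time: 6.45
tool_pos: [0.4315, -0.2833, 0.2001]
ee_rot: [-3.141, 0.0, 0.261]
wrist_force: [0.6, -0.2, -0.1]
width: 0.0136
finger_force: 29.9
t 6.5 p [ 0.4315 -0.2833  0.2001] turn 0.001 after-turn d [ 0.1357 -0.5157  0.0101] before-turn d [ 0.1361 -0.5156  0.0101] rows 12.8 q6 [-0.69  0.62]
```

```bash
python3 nudge.py '0 0.012 -0.038 0 0;0 0.012 -0.038 0 0;0 0.012 -0.038 0 0;0 0.012 -0.038 0 0;0 0.012 -0.038 0 0;0 0.012 -0.038 0 0;0 0.012 -0.038 0 0;0 0.012 -0.038 0 0;0 0.012 -0.038 0 0;0 0.012 -0.038 0 0;0 0.012 -0.038 0 0;0 0.012 -0.038 0 0;0 0.014 -0.04 0 0'; python3 nudge.py '0 0 0 0 -0.12; 0 0 0 0 -0.12;0 0 0 0 -0.12;0 0 0 0 -0.12;0 0 0 0 -0.12;0 0 0 0 -0.12;0 0 0 0 -0.12;0 0 0 0 -0.12;0 0 0 0 -0.12;0 0 0 0 -0.12;0 0 0 0 -0.11;0 0 0 0 0'
python3 - <<'E'
from h import *
to(.457,.319,.2,np.pi/2)
s=cam("wrist");s["fish"]=1; print(proj(s,[[.457,.319,.114]]))
crop(s,200,60,240,180,3.3,"w2c")
E
```

```text
time: 7.53
tool_pos: [0.4561, 0.2375, 0.1987]
ee_rot: [3.141, -0.001, 0.261]
wrist_force: [1.4, -0.8, 0.3]
width: 0.0137
finger_force: 29.9
time: 8.53
tool_pos: [0.4565, 0.2356, 0.1984]
ee_rot: [-3.142, -0.0, 1.573]
wrist_force: [-1.4, 0.2, -0.6]
width: 0.0137
finger_force: 29.9
t 8.5 p [0.4565 0.2356 0.1984] turn 0.002 after-turn d [ 0.0834  0.0005 -0.0016] before-turn d [ 0.0834  0.0006 -0.0016] rows 2.0 q6 [0.37 0.36]
[[323.45984692 114.58305381]]
```

View pics/w2c.png

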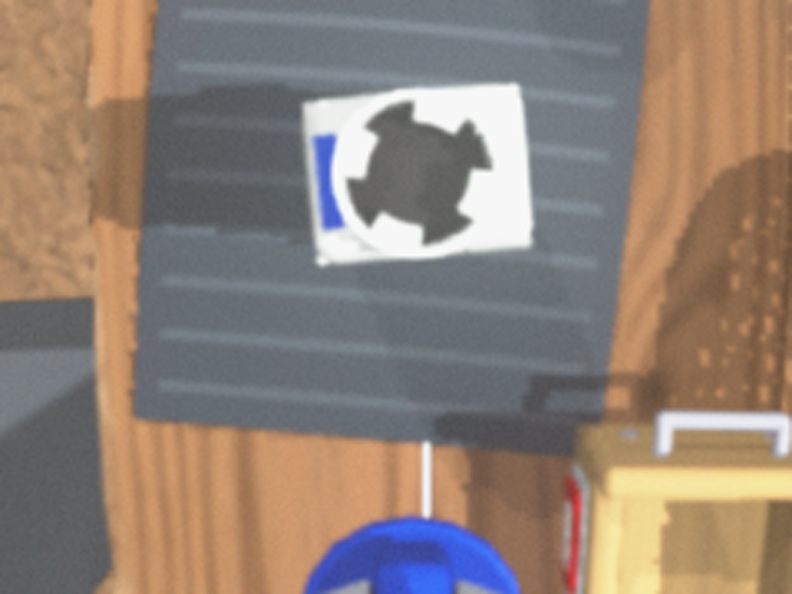

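The neck gaps show as a cross centred on crop (417,173), with gap directions near 0.46 rad modulo 90°. The can's front, with the blue stripe, faces left (-x).

```bash
python3 - <<'E'
from h import *
s=cam("wrist");s["fish"]=1
C=lambda x,y:(200+x/3.3,60+y/3.3)
g=[atz(s,*C(*p),.112) for p in [(392,117),(477,145),(445,230),(364,205)]]
print(np.mean(g,0)); 
for a,b in ((0,2),(3,1)):
    v=g[b]-g[a]; print(np.arctan2(v[1],v[0])%(np.pi/2))
n=atz(s,*C(415.5,172.5),.114);print(n)
k=np.array([atz(s,*C(*p),.101) for p in [(303,102),(520,85),(533,246),(318,264)]]);print(k.mean(0))
for a,b in ((0,1),(3,2),(3,0),(2,1)):
    v=k[b]-k[a]; print(np.linalg.norm(v),np.arctan2(v[1],v[0]))
# lid now
print(proj(s,[robot.get_obs()["tool_pos"]-np.array([0,0,.003])]))
to(k.mean(0)[0],k.mean(0)[1],.145,2.03)
E
python3 nudge.py '0 0 0 0 -0.115;0 0 0 0 -0.115;0 0 0 0 -0.115;0 0 0 0 -0.115;0 0 0 0 0'
```

```text
[0.46048832 0.32056785 0.112     ]
0.4302347472518835
0.49202616866932186
[0.45945289 0.32097185 0.114     ]
[0.46032308 0.32083099 0.101     ]
0.05800287556975293 0.07674745966434059
0.05838959193558035 0.0828330924303633
0.04433125683576958 1.6487152389225759
0.04397806787439126 1.6574936167092365
[[322.34711711 247.68633162]]
t 8.6 p [0.4566 0.2356 0.1984] turn -0.462 after-turn d [0.0747 0.0411 0.0534] before-turn d [0.0852 0.0035 0.0534] rows 2.4 q6 [0.37 0.37]
time: 9.05
tool_pos: [0.4566, 0.2356, 0.1983]
ee_rot: [3.142, -0.0, 2.03]
wrist_force: [0.8, -0.0, -0.2]
width: 0.0136
finger_force: 29.9
```

```bash
python3 nudge.py '0 0.025 0.0137 0 0;0 0.025 0.0137 0 0;0 0.0237 0.0136 0.01 0;0 0 0 0.02 0;0 0 0 0.02 0;0 0 0 0.008 0;0 0 0 0 0;0 0 0 0 0'; python3 -c "
from h import *
to(.4603,.3207,.128,2.03)"
```

```text
time: 9.72
tool_pos: [0.4606, 0.3197, 0.1403]
ee_rot: [-3.141, -0.0, 2.029]
wrist_force: [-0.7, 0.2, -0.4]
width: 0.0141
finger_force: 29.9
t 9.7 p [0.4606 0.3197 0.1403] turn -0.001 after-turn d [0.0011 0.0002 0.0123] before-turn d [0.0011 0.0002 0.0123] rows 0.3 q6 [0.51 0.05]
```

```bash
python3 nudge.py '0 0 0 0.005 0;0 0 0 0.004 0;0 0 0 0.003 0;0 0 0 0 0;0 0 0 0 0'; python3 nudge.py '0 0 0 0.002 0;0 0 0 0 0;0 0 0 0 0'
```

```text
time: 10.13
tool_pos: [0.4604, 0.32, 0.1284]
ee_rot: [-3.142, -0.001, 2.031]
wrist_force: [-1.1, 0.6, 0.9]
width: 0.0138
finger_force: 29.9
time: 10.38
tool_pos: [0.4605, 0.3199, 0.1261]
ee_rot: [-3.141, -0.0, 2.031]
wrist_force: [-1.3, 1.0, -1.0]
width: 0.0141
finger_force: 29.9
```

```bash
python3 nudge.py '0 0 0 0.002 0;0 0 0 0 0;0 0 0 0 0'; python3 nudge.py '0 0 0 0.002 0;0 0 0 0 0;0 0 0 0 0';python3 nudge.py '0 0 0 0.001 0;0 0 0 0 0;0 0 0 0 0'
```

```text
time: 10.63
tool_pos: [0.4605, 0.3198, 0.1239]
ee_rot: [-3.141, -0.0, 2.031]
wrist_force: [-0.8, 0.7, -1.6]
width: 0.0135
finger_force: 29.9
time: 10.88
tool_pos: [0.4605, 0.3198, 0.1219]
ee_rot: [-3.141, -0.0, 2.031]
wrist_force: [-1.1, 0.1, -1.5]
width: 0.0139
finger_force: 29.9
time: 11.13
tool_pos: [0.4608, 0.3202, 0.1216]
ee_rot: [3.141, -0.0, 2.031]
wrist_force: [-1.1, 0.9, 1.3]
width: 0.0135
finger_force: 29.9
```

```bash
python3 nudge.py '0 0 0 0.0015 0;0 0 0 0 0;0 0 0 0 0';python3 nudge.py '0.025 0 0 0 0;0.03 0 0 0 0;0.03 0 0 0 0;0.03 0 0 0 0;0.03 0 0 -0.02 0;0.03 0 0 -0.03 0;0.06 -0.03 0 -0.01 0;0.06 -0.03 0 0 0;0.06 -0.02 0 0 0;0.09 0 0 0 0'
python3 - <<'E'
from h import *
s=cam("wrist");s["fish"]=1
p=robot.get_obs();print(p["tool_pos"],p["ee_rot"])
for z in (.114,.120): # expected rim of plate underside
    a=np.linspace(0,6.28,5)[:4]; print(z,proj(s,np.c_[.4603+.0225*np.cos(a),.3207+.0225*np.sin(a),0*a+z+.005]).round(1).tolist())
crop(s,200,60,240,180,3.3,"w3c")
E
```

```text
time: 11.38
tool_pos: [0.4612, 0.3208, 0.1214]
ee_rot: [3.139, -0.001, 2.031]
wrist_force: [-1.9, 1.2, 5.0]
width: 0.0139
finger_force: 29.9
time: 12.22
tool_pos: [0.4979, 0.2449, 0.1797]
ee_rot: [3.141, 0.002, 2.026]
wrist_force: [0.2, 0.6, -0.3]
width: 0.0538
finger_force: 0.0
[0.49684659 0.24663425 0.17939166] [-3.14120332e+00  2.07516036e-04  2.02747323e+00]
0.114 [[348.3, 125.0], [335.0, 86.2], [295.5, 99.7], [309.2, 138.2]]
0.12 [[349.0, 125.3], [335.3, 85.5], [294.8, 99.3], [308.8, 138.8]]
```

View pics/w3c.png

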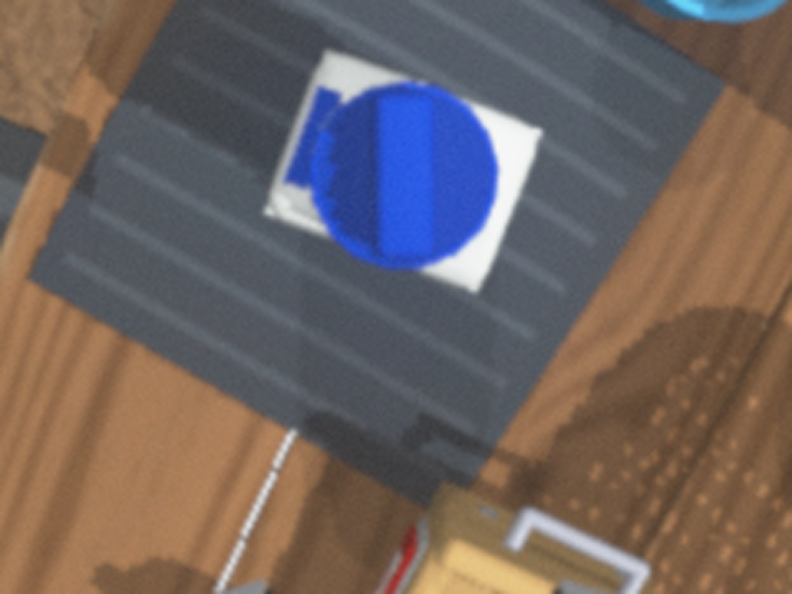

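The lid sits centred on the neck. The TCP stopped at 0.1214 with contact force, matching the home height of 0.122 (riding on its lugs would be 0.128). Next is a high look at the rack.

```bash
python3 nudge.py '0.09 0 0 -0.02 0.115;0.09 0 0 -0.02 0.115;0.09 0 0 -0.02 0.115;0.09 0 0 -0.02 0.11'; python3 -c "
from h import *
to(.45,-.02,.32,np.pi/2)"
```

```text
time: 12.6
tool_pos: [0.4954, 0.2491, 0.2599]
ee_rot: [-3.14, -0.0, 1.571]
wrist_force: [0.2, 0.4, -0.3]
width: 0.0839
finger_force: 0.0
t 12.6 p [0.4954 0.2491 0.2599] turn 0.0 after-turn d [-0.2691 -0.0454 -0.0601] before-turn d [-0.269  -0.0455 -0.0601] rows 6.7 q6 [0.36 0.36]
```

```bash
python3 nudge.py '0.09 -0.038 -0.0065 -0.0085 0;0.09 -0.038 -0.0065 -0.0085 0;0.09 -0.038 -0.0065 -0.0085 0;0.09 -0.038 -0.0065 -0.0085 0;0.09 -0.038 -0.0065 -0.0085 0;0.09 -0.038 -0.0065 -0.0085 0;0.09 -0.038 -0.0065 -0.0085 0;0.09 0 0 0 0;0.09 0 0 0 0'
python3 - <<'E'
from h import *
s=cam("wrist");s["fish"]=1; crop(s,210,50,300,225,2.66,"w4c"); print(robot.get_obs()["tool_pos"])
np.save("w4E.npy",s["E"])
E
```

```text
time: 13.35
tool_pos: [0.452, -0.0188, 0.3196]
ee_rot: [3.14, -0.001, 1.573]
wrist_force: [-0.6, 0.0, -0.3]
width: 0.0899
finger_force: 0.0
[ 0.45198152 -0.01760984  0.31896249]
```

View pics/w4c.png

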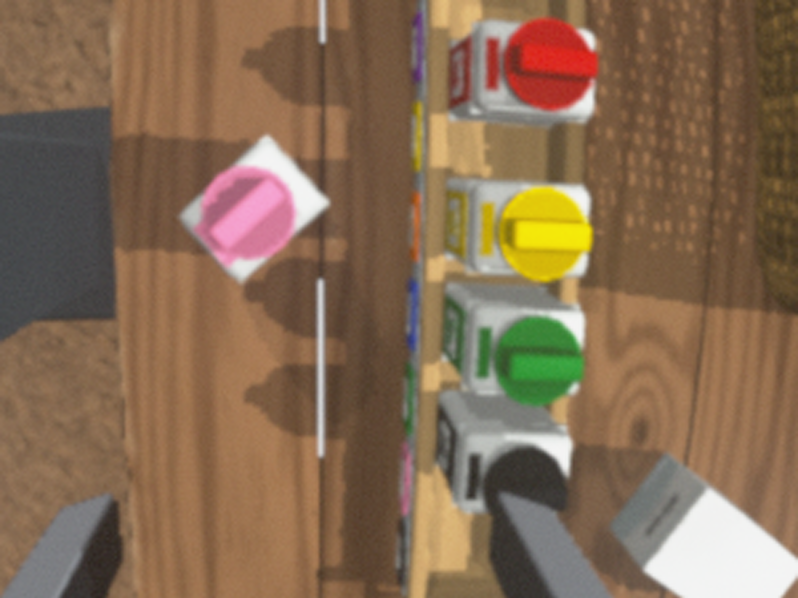

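Run:
```python
from h import *
s=cam("wrist");s["fish"]=1
C=lambda x,y:(210+x/2.66,50+y/2.66)
for n,p in dict(purple=(418,47),yellow=(418,137),orange=(416,227),blue=(412,315),green=(409,393),pink=(405,480),black=(403,545)).items(): print("tab",n,atz(s,*C(*p),.03).round(4))
for n,p,z in [("red",(549,64),.13),("yel",(545,233),.13),("grn",(540,361),.13),("blk",(525,478),.13),("pink",(247,213),.121)]: print(n,atz(s,*C(*p),z).round(4))
k=np.array([atz(s,*C(*p),.098) for p in [(267,137),(328,203),(240,283),(181,215)]]);print(k.mean(0))
for a,b in ((2,1),(3,0),(1,0),(2,3)):
    v=k[b]-k[a]; print(np.linalg.norm(v),np.arctan2(v[1],v[0]))
to(.568,.112,.16,np.pi/2)
```

```text
tab purple [0.5164 0.138  0.03  ]
tab yellow [0.5168 0.086  0.03  ]
tab orange [0.5166 0.0344 0.03  ]
tab blue [ 0.5156 -0.0167  0.03  ]
tab green [ 0.5154 -0.0637  0.03  ]
tab pink [ 0.5153 -0.1192  0.03  ]
tab black [ 0.5162 -0.1637  0.03  ]
red [0.5631 0.1189 0.13  ]
yel [0.5633 0.0407 0.13  ]
grn [ 0.5645 -0.0198  0.13  ]
blk [ 0.5621 -0.0789  0.13  ]
pink [0.427  0.0466 0.121 ]
[0.42856565 0.04708257 0.098     ]
0.05809090147490257 0.7423755056795757
0.05626309637209509 0.7285740945793826
0.04347427698096391 2.3116403787260986
0.04429147193918732 2.270266839730302
t 13.4 p [ 0.452  -0.0169  0.3186] turn 0.006 after-turn d [0.1289 0.116  0.1586] before-turn d [0.1282 0.1168 0.1586] rows 5.6 q6 [-0.16 -0.17]
```

```bash
python3 nudge.py '0.094 0.025 0.02 0.03 0;0.094 0.025 0.02 0.03 0;0.094 0.025 0.024 0.03 0;0.094 0.025 0.024 0.03 0;0.094 0.028 0.024 0.02 0;0.094 0.006 0 0.02 0;0.094 0 0 0 0'; python3 -c "
from h import *
to(.564,.117,.076,np.pi/2)"
```

```text
time: 14.03
tool_pos: [0.5536, 0.1135, 0.1604]
ee_rot: [-3.128, 0.0, 1.583]
wrist_force: [0.2, -0.3, -0.2]
width: 0.0938
finger_force: 0.0
t 14.0 p [0.5536 0.1135 0.1604] turn 0.012 after-turn d [0.0035 0.0104 0.0844] before-turn d [0.0033 0.0105 0.0844] rows 2.0 q6 [0.1  0.09]
```

```bash
python3 nudge.py '0.094 0 0 0 0;0.094 0 0 0 0'; python3 -c "
from h import *
to(.564,.117,.076,np.pi/2)"
```

```text
time: 14.2
tool_pos: [0.5568, 0.1101, 0.1689]
ee_rot: [3.14, 0.0, 1.577]
wrist_force: [-0.1, -0.4, 0.5]
width: 0.0941
finger_force: 0.0
t 14.2 p [0.5568 0.1101 0.1689] turn 0.007 after-turn d [0.0069 0.0072 0.0929] before-turn d [0.0068 0.0073 0.0929] rows 2.2 q6 [0.1  0.09]
```

```bash
python3 nudge.py '0.094 0.007 0.007 0.02 0;0.094 0 0 0.025 0;0.094 0 0 0.025 0;0.094 0 0 0.022 0;0.094 0 0 0 0;0.094 0 0 0 0'; python3 nudge.py '0.05 0 0 0 0;0.05 0 0 0 0;0.05 0 0 0 0;0.05 0 0 0 0;0.05 0 0 0 0;0.05 0 0 0 0;0.05 0 0 0 0'
```

```text
time: 14.7
tool_pos: [0.5637, 0.1157, 0.077]
ee_rot: [3.141, -0.0, 1.575]
wrist_force: [0.0, 0.3, 0.1]
width: 0.0937
finger_force: 0.0
time: 15.28
tool_pos: [0.5641, 0.1164, 0.0765]
ee_rot: [3.14, -0.0, 1.576]
wrist_force: [0.4, -0.0, 2.2]
width: 0.0598
finger_force: 29.9
```

```bash
python3 nudge.py '0.05 0.01 0 0 0;0.05 0.015 0 0 0;0.05 0.015 0 0 0;0.05 0.015 0 0 0;0.05 0.01 0 0 0;0.05 0.005 0 0 0;0.05 0 0 0 0;0.05 0 0 0 0'
python3 - <<'E'
from h import *
s=cam("wrist");s["fish"]=1; crop(s,180,60,280,210,2.8,"w5c"); print(robot.get_obs()["tool_pos"]); print(s["E"].tolist())
E
```

```text
time: 15.95
tool_pos: [0.5638, 0.1877, 0.0766]
ee_rot: [3.14, -0.002, 1.577]
wrist_force: [0.2, 1.3, 5.4]
width: 0.0597
finger_force: 30.0
[0.56387694 0.18745789 0.07654571]
[[0.9999897651182057, 0.004369350874052512, 0.0011740663429336271, -0.5662058814104183], [0.003850266543944084, -0.9581258034793017, 0.286321707445812, 0.18503866565424307], [0.0023759432608498623, -0.28631425650862025, -0.9581328203404469, 0.32201711261189003], [0.0, 0.0, 0.0, 1.0]]
```

View pics/w5c.png

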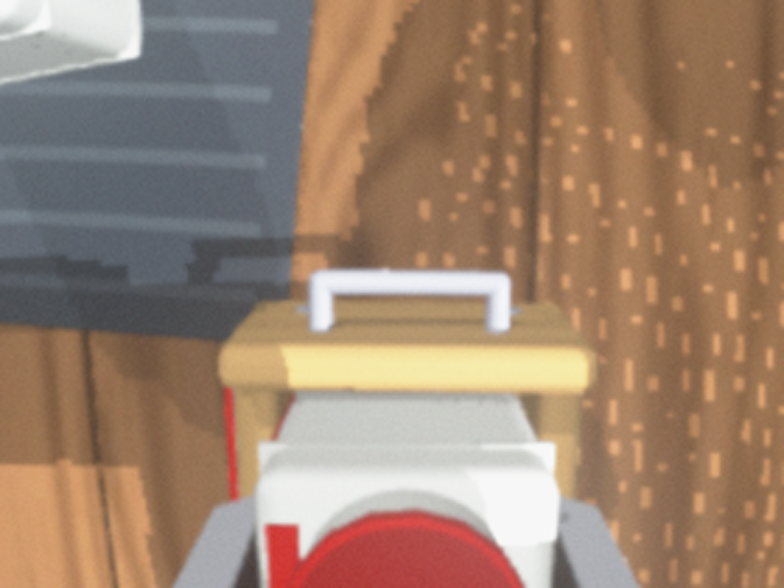

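Run:
```python
from h import *
s=cam("wrist");s["fish"]=1
C=lambda x,y:(180+x/2.8,60+y/2.8)
print("outer",atz(s,*C(405,346),.062),"inner",atz(s,*C(405,388),.062),"can edge",atz(s,*C(405,445),.106))
print(atz(s,*C(222,365),.062),atz(s,*C(593,365),.062)); print("blue corner",atz(s,*C(140,52),.098))
```

```text
outer [0.56525284 0.22724101 0.062     ] inner [0.56529339 0.21722383 0.062     ] can edge [0.56522005 0.21870901 0.106     ]
[0.52240628 0.22271736 0.062     ] [0.60937267 0.22304381 0.062     ]
blue corner [0.51615677 0.29162744 0.098     ]
```

```bash
python3 nudge.py '0.094 0 0 0 0;0.094 0 0 0 0;0.094 0 0 0 0;0.094 0 0 0 0;0.094 0 0 0 0;0.094 0 0 -0.03 0;0.094 0 0 -0.035 0;0.094 0 0 -0.025 0;0.094 -0.04 0 0 0;0.094 -0.04 0 0 0;0.094 -0.04 0 0 0;0.094 -0.04 0 0 0;0.094 -0.04 0 0 0;0.094 -0.04 0 0 0;0.094 -0.023 0 0 0;0.094 0 0 0 0;0.094 0 0 0 0;0.094 0 0 0 0'; python3 -c "
from h import *
to(.564,-.079,.076,np.pi/2)"
```

```text
time: 17.55
tool_pos: [0.5646, -0.0761, 0.1656]
ee_rot: [-3.141, -0.001, 1.576]
wrist_force: [-0.2, 0.6, 0.5]
width: 0.0941
finger_force: 0.0
t 17.6 p [ 0.5646 -0.0761  0.1656] turn 0.005 after-turn d [-0.0029 -0.0006  0.0896] before-turn d [-0.0029 -0.0006  0.0896] rows 2.2 q6 [-0.23 -0.24]
```

```bash
python3 nudge.py '0.094 -0.009 0 0.01 0;0.094 0 0 0.03 0;0.094 0 0 0.03 0;0.094 0 0 0.019 0;0.094 0 0 0 0;0.094 0 0 0 0;0.05 0 0 0 0;0.05 0 0 0 0;0.05 0 0 0 0;0.05 0 0 0 0;0.05 0 0 0 0;0.05 0 0 0 0;0.05 0 0 0 0;0.05 0 0 0 0'
python3 - <<'E'
from h import *
s=cam("wrist");s["fish"]=1; crop(s,180,60,280,210,2.8,"w6c"); print(robot.get_obs()["tool_pos"])
E
```

```text
time: 18.72
tool_pos: [0.5648, -0.0859, 0.0775]
ee_rot: [3.141, 0.0, 1.576]
wrist_force: [-2.4, 0.2, 3.9]
width: 0.0597
finger_force: 29.9
[ 0.56476093 -0.0858733   0.077571  ]
```

View pics/w6c.png

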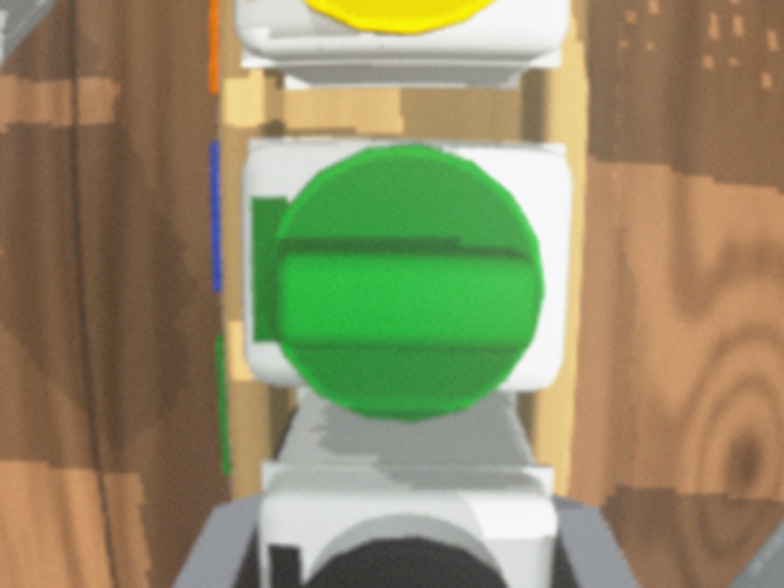

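Run:
```python
from h import *
s=cam("wrist");s["fish"]=1
C=lambda x,y:(180+x/2.8,60+y/2.8)
print("blk edge",atz(s,*C(405,465),.106))
print("grn far/near",atz(s,*C(530,145),.106),atz(s,*C(530,388),.106),"lid",atz(s,*C(410,283),.122))
print("yel near",atz(s,*C(300,60),.106))
for z in (.02,.03): print(z,[atz(s,*C(*p),z)[:2].round(4).tolist() for p in ((213,93),(216,142),(217,290),(220,336),(226,472))])
```

```text
blk edge [ 0.56619844 -0.05884174  0.106     ]
grn far/near [ 5.87573895e-01 -1.54050352e-04  1.06000000e-01] [ 0.58892252 -0.04384281  0.106     ] lid [ 0.56684364 -0.02224656  0.122     ]
yel near [0.54794758 0.01453304 0.106     ]
0.02 [[0.5137, 0.0152], [0.5144, 0.0015], [0.5134, -0.0399], [0.5137, -0.0531], [0.5131, -0.0944]]
0.03 [[0.5159, 0.0145], [0.5165, 0.0014], [0.5157, -0.0382], [0.5159, -0.0509], [0.5153, -0.0905]]
```

```bash
python3 nudge.py '0.05 -0.01 0 0 0;0.05 -0.016 0 0 0;0.05 -0.018 0 0 0;0.05 -0.018 0 0 0;0.05 -0.016 0 0 0;0.05 -0.01 0 0 0;0.05 -0.003 0 0 0;0.05 0 0 0 0;0.05 0 0 0 0'; python3 nudge.py '0.094 0 0 0 0;0.094 0 0 0 0;0.094 0 0 0 0;0.094 0 0 0 0;0.094 0 0 0 0;0.094 0 0 -0.03 0;0.094 0 0 -0.035 0;0.094 0 0 -0.025 0;0.094 0.035 0 0 0;0.094 0.04 0 0 0;0.094 0.04 0 0 0;0.094 0.04 0 0 0;0.094 0 0 0 0;0.094 0 0 0 0;0.094 0 0 0 0'; python3 -c "
from h import *
to(.565,-.022,.076,np.pi/2)"
```

```text
time: 19.57
tool_pos: [0.5661, -0.1762, 0.0779]
ee_rot: [3.139, -0.002, 1.575]
wrist_force: [-1.2, 3.4, 5.7]
width: 0.0601
finger_force: 30.0
time: 20.82
tool_pos: [0.5644, -0.022, 0.1667]
ee_rot: [-3.141, 0.001, 1.576]
wrist_force: [0.5, 0.1, -0.3]
width: 0.094
finger_force: 0.0
t 20.8 p [ 0.5644 -0.022   0.1667] turn 0.006 after-turn d [-0.      0.0006  0.0907] before-turn d [-0.      0.0006  0.0907] rows 2.2 q6 [-0.14 -0.14]
```

```bash
python3 nudge.py '0.094 0 0 0.02 0;0.094 0 0 0.03 0;0.094 0 0 0.025 0;0.094 0 0 0.015 0;0.094 0 0 0 0;0.094 0 0 0 0;0.05 0 0 0 0;0.05 0 0 0 0;0.05 0 0 0 0;0.05 0 0 0 0;0.05 0 0 0 0;0.05 0 0 0 0;0.05 0 0 0 0;0.05 0 0 0 0'; python3 nudge.py '0.05 -0.01 0 0 0;0.05 -0.015 0 0 0;0.05 -0.015 0 0 0;0.05 -0.0085 0 0 0;0.05 0 0 0 0;0.05 0 0 0 0;0.094 0 0 0 0;0.094 0 0 0 0;0.094 0 0 0 0;0.094 0 0 0 0;0.094 0 0 0 0;0.094 0 0 -0.03 0;0.094 0 0 -0.035 0;0.094 0 0 -0.025 0;0.094 0.035 0 0 0;0.094 0.04 0 0 0;0.094 0.032 0 0 0;0.094 0 0 0 0;0.094 0 0 0 0'; python3 -c "
from h import *
to(.565,.037,.076,np.pi/2)"
```

```text
time: 21.98
tool_pos: [0.5647, -0.0217, 0.0775]
ee_rot: [3.141, 0.0, 1.576]
wrist_force: [-0.9, -0.6, 2.5]
width: 0.0599
finger_force: 29.9
time: 23.57
tool_pos: [0.5639, 0.0384, 0.1667]
ee_rot: [-3.141, 0.0, 1.579]
wrist_force: [-0.9, -0.1, 0.1]
width: 0.0942
finger_force: 0.0
t 23.6 p [0.5639 0.0384 0.1667] turn 0.008 after-turn d [-0.0014  0.0011  0.0907] before-turn d [-0.0014  0.0011  0.0907] rows 2.2 q6 [-0.03 -0.04]
```

```bash
python3 nudge.py '0.094 0 0 0.02 0;0.094 0 0 0.03 0;0.094 0 0 0.025 0;0.094 0 0 0.015 0;0.094 0 0 0 0;0.094 0 0 0 0;0.05 0 0 0 0;0.05 0 0 0 0;0.05 0 0 0 0;0.05 0 0 0 0;0.05 0 0 0 0;0.05 0 0 0 0;0.05 0 0 0 0;0.05 0 0 0 0'; python3 nudge.py '0.05 0.01 0 0 0;0.05 0.015 0 0 0;0.05 0.015 0 0 0;0.05 0.009 0 0 0;0.05 0 0 0 0;0.05 0 0 0 0;0.094 0 0 0 0;0.094 0 0 0 0;0.094 0 0 0 0;0.094 0 0 0 0;0.094 0 0 0 0;0.094 0 0 -0.03 0;0.094 0 0 -0.035 0;0.094 0 0 -0.04 0;0.094 0 0 -0.04 0;0.094 0 0 0 0;0.094 0 0 0 0'; python3 -c "
from h import *
to(.45,.24,.2,np.pi/2+.08)"
```

```text
time: 24.73
tool_pos: [0.5642, 0.0368, 0.0774]
ee_rot: [3.141, 0.0, 1.576]
wrist_force: [-1.5, 0.3, 2.9]
width: 0.0597
finger_force: 30.0
time: 26.15
tool_pos: [0.5656, 0.0856, 0.2257]
ee_rot: [3.134, -0.0, 1.575]
wrist_force: [-0.2, -0.2, -0.6]
width: 0.0939
finger_force: 0.0
t 26.1 p [0.5656 0.0856 0.2257] turn -0.075 after-turn d [ 0.1631 -0.1029  0.0257] before-turn d [ 0.1549 -0.1149  0.0257] rows 4.7 q6 [0.05 0.05]
```

```bash
python3 nudge.py '0.094 0 0 0 -0.075;0.094 0.0345 -0.0123 0.0065 0;0.094 0.0345 -0.0123 0.0065 0;0.094 0.0345 -0.0123 0.0065 0;0.094 0.0345 -0.0123 0.0065 0;0.094 0.0345 -0.0123 0.0065 0;0.094 0.0345 -0.0123 0.0065 0;0.094 0.0345 -0.0123 0.0065 0;0.094 0 0 0 0;0.094 0 0 0 0;0.094 0 0 0 0'; python3 -c "
from h import *
to(.4603,.3207,.068,np.pi/2+.08)"
```

```text
time: 27.07
tool_pos: [0.4583, 0.3188, 0.1747]
ee_rot: [-3.139, 0.002, 1.651]
wrist_force: [-0.4, -0.1, 0.2]
width: 0.0941
finger_force: 0.0
t 27.1 p [0.4583 0.3188 0.1747] turn 0.0 after-turn d [0.0017 0.0021 0.1067] before-turn d [0.0017 0.0021 0.1067] rows 2.6 q6 [0.51 0.43]
```

```bash
python3 nudge.py '0.094 0.0017 0.002 0.02 0;0.094 0 0 0.035 0;0.094 0 0 0.03 0;0.094 0 0 0.021 0;0.094 0 0 0 0;0.094 0 0 0 0;0.05 0 0 0 0;0.05 0 0 0 0;0.05 0 0 0 0;0.05 0 0 0 0;0.05 0 0 0 0;0.05 0 0 0 0;0.05 0 0 0 0;0.05 0 0 0 0'; python3 nudge.py '0.05 0 0 -0.01 0;0.05 0 0 -0.025 0;0.05 0 0 -0.035 0;0.05 0 0 -0.035 0;0.05 0 0 -0.035 0;0.05 0 0 -0.02 0;0.05 0 0 0 0.08;0.05 0 0 0 0;0.05 0 0 0 0'; python3 -c "
from h import *
to(.565,-.018,.225,np.pi/2)"
```

```text
time: 28.23
tool_pos: [0.4601, 0.3217, 0.0711]
ee_rot: [-3.141, -0.0, 1.651]
wrist_force: [-4.6, -0.8, 5.2]
width: 0.0604
finger_force: 29.9
time: 28.98
tool_pos: [0.4605, 0.3211, 0.229]
ee_rot: [-3.14, 0.001, 1.572]
wrist_force: [0.7, 0.1, -5.1]
width: 0.0605
finger_force: 29.9
t 29.0 p [0.4605 0.3211 0.229 ] turn 0.002 after-turn d [-0.3391  0.1045  0.004 ] before-turn d [-0.3392  0.104   0.004 ] rows 8.5 q6 [0.51 0.51]
```

```bash
python3 nudge.py '0.05 -0.025 0.008 0 0;0.05 -0.037 0.0114 0 0;0.05 -0.037 0.0114 0 0;0.05 -0.037 0.0114 0 0;0.05 -0.037 0.0114 0 0;0.05 -0.037 0.0114 0 0;0.05 -0.037 0.0114 0 0;0.05 -0.037 0.0114 0 0;0.05 -0.035 0.0114 0 0;0.05 -0.02 0.005 0 0;0.05 0 0 0 0;0.05 0 0 0 0;0.05 0 0 0 0'
python3 - <<'E'
from h import *
to(.565,-.0185,.08,np.pi/2)
s=cam("wrist"); crop(s,180,60,280,210,2.8,"w7c")
s=cam("top"); cv2.imwrite("pics/t2.png",cv2.resize(s["color"][130:330,220:490],None,fx=2.9,fy=2.9,interpolation=cv2.INTER_CUBIC))
E
```

```text
time: 30.07
tool_pos: [0.5641, -0.0169, 0.2286]
ee_rot: [-3.138, -0.001, 1.572]
wrist_force: [0.8, -0.5, -3.9]
width: 0.06
finger_force: 30.0
t 30.1 p [ 0.5641 -0.0169  0.2286] turn 0.001 after-turn d [-0.0016  0.0009  0.1486] before-turn d [-0.0016  0.0009  0.1486] rows 3.6 q6 [-0.13 -0.13]
```

View pics/w7c.png

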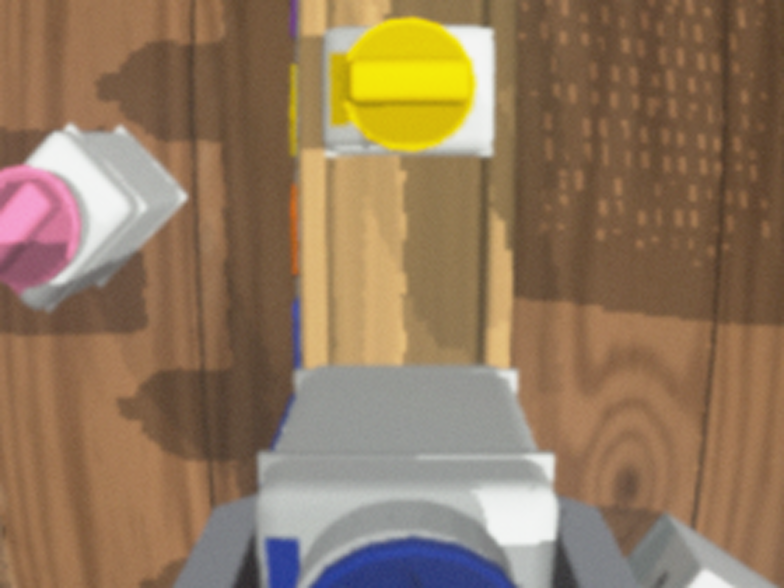

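The blue canister, lid on, hangs over its slot. Yellow stands squarely behind its tab, and the orange and blue slots below are clear. Lowering.

```bash
python3 nudge.py '0.05 -0.0016 0.001 0.02 0;0.05 0 0 0.035 0;0.05 0 0 0.035 0;0.05 0 0 0.03 0;0.05 0 0 0.015 0;0.05 0 0 0.01 0;0.05 0 0 0 0;0.05 0 0 0 0'; python3 nudge.py '0.05 0 0 0.004 0;0.05 0 0 0.003 0;0.05 0 0 0 0;0.05 0 0 0 0'
```

```text
time: 30.83
tool_pos: [0.5661, -0.0183, 0.0859]
ee_rot: [3.141, -0.0, 1.572]
wrist_force: [0.6, -0.2, -4.2]
width: 0.0598
finger_force: 30.0
time: 31.17
tool_pos: [0.5667, -0.0192, 0.0791]
ee_rot: [3.139, 0.0, 1.571]
wrist_force: [-0.4, -0.0, -5.3]
width: 0.0598
finger_force: 30.0
```

```bash
python3 nudge.py '0.05 0 0 0.002 0;0.05 0 0 0 0;0.05 0 0 0 0'; python3 nudge.py '0.05 0 0 0.002 0;0.05 0 0 0 0;0.05 0 0 0 0;0.094 0 0 0 0;0.094 0 0 0 0;0.094 0 0 0 0;0.094 0 0 0 0;0.094 0 0 0 0;0.094 0 0 -0.03 0;0.094 0 0 -0.035 0;0.094 0 0 -0.04 0;0.094 0 0 -0.04 0;0.094 0 0 0 0;0.094 0 0 0 0'
python3 - <<'E'
from h import *
to(.42,-.36,.225,np.pi/2)
E
```

```text
time: 31.42
tool_pos: [0.5663, -0.0192, 0.0766]
ee_rot: [3.14, 0.0, 1.571]
wrist_force: [0.4, -0.4, -5.2]
width: 0.0599
finger_force: 30.0
time: 32.58
tool_pos: [0.5677, -0.0193, 0.2231]
ee_rot: [3.134, 0.001, 1.571]
wrist_force: [-0.2, -0.6, -0.1]
width: 0.0941
finger_force: 0.0
t 32.6 p [ 0.5677 -0.0193  0.2231] turn 0.0 after-turn d [-0.3407 -0.1477 -0.0019] before-turn d [-0.3407 -0.1477 -0.0019] rows 8.9 q6 [-0.13 -0.13]
```

```bash
python3 nudge.py '0.094 -0.03 -0.02 0 0;0.094 -0.037 -0.014 0 0;0.094 -0.037 -0.014 0 0;0.094 -0.037 -0.014 0 0;0.094 -0.037 -0.014 0 0;0.094 -0.037 -0.014 0 0;0.094 -0.037 -0.014 0 0;0.094 -0.037 -0.014 0 0;0.094 -0.037 -0.014 0 0;0.094 -0.037 -0.01 0 0;0.094 -0.037 0 0 0;0.094 -0.03 0 0 0;0.094 0 0 0 0;0.094 0 0 0 0'
python3 - <<'E'
from h import *
s=cam("wrist");s["fish"]=1;to(.514,-.42,.225,np.pi/2); crop(s,200,60,240,180,3.3,"w8c"); print(proj(s,[[.514,-.42,.13],[.514,-.42,.0]]))
E
```

```text
time: 33.75
tool_pos: [0.4227, -0.4495, 0.2156]
ee_rot: [-3.138, -0.005, 1.568]
wrist_force: [0.7, 0.4, -0.3]
width: 0.0941
finger_force: 0.0
t 33.8 p [ 0.4232 -0.4485  0.2166] turn -0.001 after-turn d [ 0.0285  0.0908 -0.0084] before-turn d [ 0.0285  0.0907 -0.0084] rows 2.3 q6 [-0.91 -0.91]
[[424.16745049 177.66559016]
 [393.93610066 157.38233532]]
```

View pics/w8c.png

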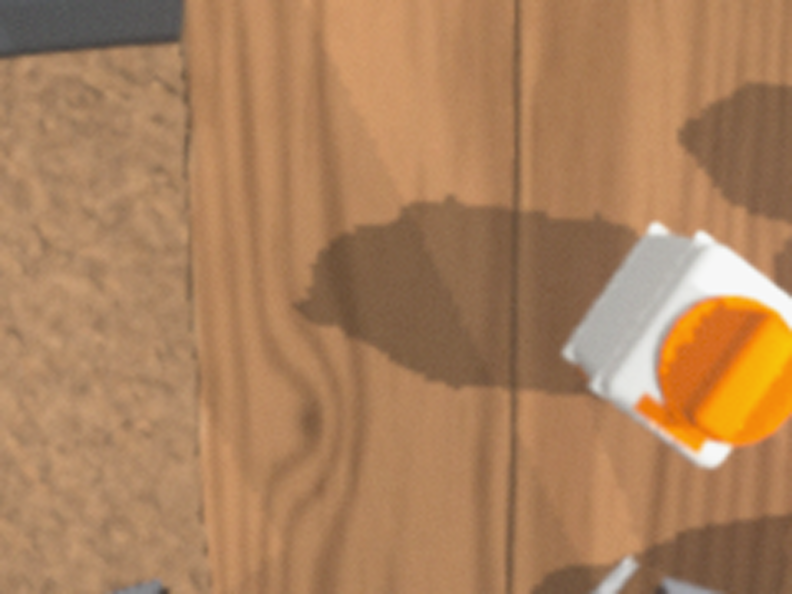

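```bash
python3 - <<'E'
from h import *
s=cam("wrist");s["fish"]=1
C=lambda x,y:(200+x/3.3,60+y/3.3)
g=lambda p,z:atz(s,*C(*p),z)
def ang(a,b,z):
    v=g(b,z)-g(a,z); return np.linalg.norm(v),np.arctan2(v[1],v[0])
print("side",ang((592,388),(705,235),.098),"front",ang((710,465),(592,388),.098),"foot side",ang((572,355),(655,225),.0))
print("bar",ang((693,408),(766,310),.132),ang((738,440),(793,362),.132))
c=g((733,371),.121);print("lid",c)
print("corners",g((592,388),.098),g((705,235),.098),g((710,465),.098))
to(c[0],c[1],.225,2.53)
E
python3 nudge.py '0.094 0 0 0 -0.12; 0.094 0 0 0 -0.12;0.094 0 0 0 -0.12;0.094 0 0 0 -0.12;0.094 0 0 0 -0.12;0.094 0 0 0 -0.12;0.094 0 0 0 -0.12;0.094 0 0 0 -0.11;0.094 0 0 0 0'
```

```text
side (np.float64(0.057591895238371646), np.float64(0.9584433590560553)) front (np.float64(0.04578695488600831), np.float64(2.58747459455916)) foot side (np.float64(0.06138622907958085), np.float64(1.0249886385424345))
bar (np.float64(0.03355911593122419), np.float64(0.958512126508424)) (np.float64(0.026602552238806088), np.float64(0.9916531504296665))
lid [ 0.51556426 -0.41593132  0.121     ]
corners [ 0.4788689  -0.42610841  0.098     ] [ 0.5119724  -0.37898109  0.098     ] [ 0.51780452 -0.45020121  0.098     ]
t 33.9 p [ 0.4237 -0.4479  0.2176] turn -0.959 after-turn d [-0.0569  0.0789 -0.0074] before-turn d [ 0.0319  0.0919 -0.0074] rows 2.3 q6 [-0.91 -0.91]
time: 34.6
tool_pos: [0.4244, -0.4472, 0.2195]
ee_rot: [3.141, 0.0, 2.525]
wrist_force: [0.1, -0.1, -0.4]
width: 0.0938
finger_force: 0.0
```

```bash
python3 nudge.py '0.094 0 0 0 -0.025;0.094 -0.02 0.026 0 0;0.094 -0.02 0.026 0 0;0.094 -0.0175 0.025 0 0;0.094 0 0 0.03 0;0.094 0 0 0.02 0;0.094 0 0 0 0;0.094 0 0 0 0'; python3 -c "
from h import *
to(.515,-.4155,.07,2.55)"
```

```text
time: 35.27
tool_pos: [0.5142, -0.4163, 0.1677]
ee_rot: [3.141, -0.004, 2.546]
wrist_force: [0.3, -0.6, 0.2]
width: 0.0939
finger_force: 0.0
t 35.3 p [ 0.5142 -0.4163  0.1677] turn -0.004 after-turn d [-0.0002  0.0011  0.0977] before-turn d [-0.0002  0.0011  0.0977] rows 2.3 q6 [-0.77 -1.74]
```

```bash
python3 nudge.py '0.094 0 0 0.02 0;0.094 0 0 0.035 0;0.094 0 0 0.03 0;0.094 0 0 0.013 0;0.094 0 0 0 0;0.094 0 0 0 0;0.05 0 0 0 0;0.05 0 0 0 0;0.05 0 0 0 0;0.05 0 0 0 0;0.05 0 0 0 0;0.05 0 0 0 0;0.05 0 0 0 0;0.05 0 0 0 0'; python3 nudge.py '0.05 0 0 -0.01 0;0.05 0 0 -0.025 0;0.05 0 0 -0.035 0;0.05 0 0 -0.035 0;0.05 0 0 -0.035 0;0.05 0 0 -0.02 0;0.05 0 0 0 0.12;0.05 0 0 0 0.12;0.05 0 0 0 0.12;0.05 0 0 0 0.12;0.05 0 0 0 0.12;0.05 0 0 0 0.12;0.05 0 0 0 0.12;0.05 0 0 0 0.135;0.05 0 0 0 0;0.05 0 0 0 0'; python3 -c "
from h import *
to(.566,.034,.23,np.pi/2)"
```

```text
time: 36.43
tool_pos: [0.5149, -0.4178, 0.0719]
ee_rot: [-3.142, 0.001, 2.546]
wrist_force: [0.9, -0.1, 3.5]
width: 0.0599
finger_force: 30.0
time: 37.77
tool_pos: [0.5143, -0.4173, 0.2301]
ee_rot: [-3.14, -0.002, 1.584]
wrist_force: [-1.1, -0.1, -3.5]
width: 0.0596
finger_force: 30.0
t 37.8 p [ 0.5143 -0.4173  0.2301] turn 0.013 after-turn d [4.513e-01 5.170e-02 1.000e-04] before-turn d [4.506e-01 5.760e-02 1.000e-04] rows 10.9 q6 [-0.77 -0.78]
```

```bash
python3 nudge.py '0.05 0.02 0 0 0.013;0.05 0.037 0 0 0;0.05 0.038 0 0 0;0.05 0.038 0 0 0;0.05 0.038 0 0 0;0.05 0.038 0 0 0;0.05 0.038 0 0 0;0.05 0.038 0.005 0 0;0.05 0.038 0.01 0 0;0.05 0.038 0.01 0 0;0.05 0.038 0.01 0 0;0.05 0.035 0.01 0 0;0.05 0.015 0.007 0 0;0.05 0 0 0 0;0.05 0 0 0 0;0.05 0 0 0 0'; python3 -c "
from h import *
to(.566,.034,.08,np.pi/2)"
```

```text
time: 39.1
tool_pos: [0.5674, 0.0305, 0.231]
ee_rot: [-3.141, 0.001, 1.569]
wrist_force: [0.9, 0.2, -4.5]
width: 0.0599
finger_force: 30.0
t 39.1 p [0.5674 0.0305 0.231 ] turn -0.002 after-turn d [ 0.0035 -0.0014  0.151 ] before-turn d [ 0.0035 -0.0014  0.151 ] rows 3.6 q6 [-0.05 -0.04]
```

```bash
python3 nudge.py '0.05 0.0035 -0.001 0.02 0;0.05 0 0 0.03 0;0.05 0 0 0.03 0;0.05 0 0 0.03 0;0.05 0 0 0.015 0;0.05 0 0 0.01 0;0.05 0 0 0.008 0;0.05 0 0 0.004 0;0.05 0 0 0 0;0.05 0 0 0 0'; python3 nudge.py '0.05 0 0 0.002 0;0.05 0 0 0 0;0.05 0 0 0 0'
```

```text
time: 39.93
tool_pos: [0.567, 0.0343, 0.0854]
ee_rot: [3.141, 0.0, 1.567]
wrist_force: [-2.0, 0.2, -4.2]
width: 0.0597
finger_force: 30.0
time: 40.18
tool_pos: [0.567, 0.0347, 0.083]
ee_rot: [3.141, 0.0, 1.568]
wrist_force: [-1.0, 0.5, -3.2]
width: 0.0595
finger_force: 30.0
```

```bash
python3 nudge.py '0.05 0 0 0.002 0;0.05 0 0 0.0015 0;0.05 0 0 0 0;0.05 0 0 0 0;0.094 0 0 0 0;0.094 0 0 0 0;0.094 0 0 0 0;0.094 0 0 0 0;0.094 0 0 0 0;0.094 0 0 -0.03 0;0.094 0 0 -0.035 0;0.094 0 0 -0.04 0;0.094 0 0 -0.035 0;0.094 -0.015 -0.035 0 0;0.094 -0.015 -0.035 0 0;0.094 -0.015 -0.035 0 0;0.094 -0.019 -0.032 0 0;0.094 0 0 0 0;0.094 0 0 0 0;0.094 0 0 0 0'
python3 - <<'E'
from h import *
s=cam("wrist");s["fish"]=1;to(.428,.047,.22,np.pi/2); crop(s,210,60,240,180,3.3,"w9c"); print(proj(s,[[.428,.047,.13]]))
E
```

```text
time: 41.85
tool_pos: [0.4302, -0.0289, 0.2192]
ee_rot: [3.14, -0.0, 1.567]
wrist_force: [0.4, -0.1, -0.2]
width: 0.094
finger_force: 0.0
t 41.9 p [ 0.4305 -0.0287  0.219 ] turn -0.003 after-turn d [ 0.0757 -0.0025 -0.001 ] before-turn d [ 0.0757 -0.0027 -0.001 ] rows 1.8 q6 [-0.2 -0.2]
[[319.70394439 123.28262773]]
```

View pics/w9c.png

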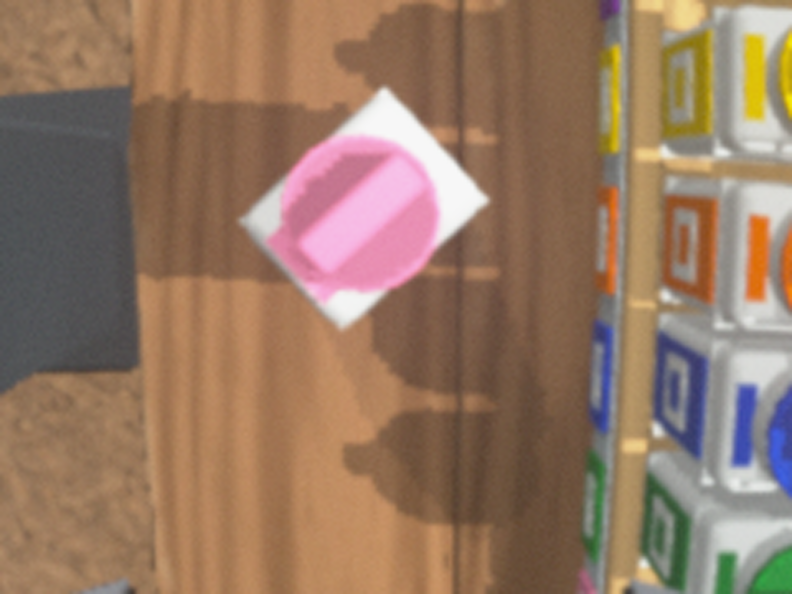

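Yellow, orange, blue and green stand behind their own tabs. Pink hasn't moved: its corners are (385,88), (489,201), (342,328) and (240,219), and the stripe faces lower-left, giving a yaw of about 0.72.

```bash
python3 - <<'E'
from h import *
s=cam("wrist");s["fish"]=1
C=lambda x,y:(210+x/3.3,60+y/3.3)
k=np.array([atz(s,*C(*p),.098) for p in [(385,88),(489,201),(342,328),(240,219)]]);print(k.mean(0),atz(s,*C(360,214),.121))
for a,b in ((2,1),(3,0)):
    v=k[b]-k[a]; print(np.linalg.norm(v),np.arctan2(v[1],v[0]))
to(k.mean(0)[0],k.mean(0)[1],.18,np.pi/2+.725)
E
python3 nudge.py '0.094 0 0 0 -0.12; 0.094 0 0 0 -0.12;0.094 0 0 0 -0.12;0.094 0 0 0 -0.12;0.094 0 0 0 -0.12;0.094 0 0 0 -0.12;0.094 0 0 0 0;0.094 0 0 0 0'
python3 -c "
from h import *
to(.428,.047,.18,np.pi/2+.725)"
```

```text
[0.42815965 0.04621529 0.098     ] [0.42747244 0.04549605 0.121     ]
0.057400321936540225 0.7186639584963683
0.057048899811954414 0.7279606957319195
t 42.0 p [ 0.4305 -0.0286  0.2188] turn -0.727 after-turn d [0.0576 0.0478 0.0388] before-turn d [ 0.0748 -0.0026  0.0388] rows 2.0 q6 [-0.2 -0.2]
time: 42.62
tool_pos: [0.4303, -0.0285, 0.2185]
ee_rot: [-3.141, -0.001, 2.286]
wrist_force: [0.7, -0.4, 0.9]
width: 0.0937
finger_force: 0.0
t 42.6 p [ 0.4303 -0.0285  0.2185] turn -0.01 after-turn d [0.0581 0.0483 0.0385] before-turn d [0.0586 0.0478 0.0385] rows 2.0 q6 [-0.2  -0.91]
```

```bash
python3 nudge.py '0.094 0.0195 0.016 0 -0.01;0.094 0.0195 0.016 0 0;0.094 0.0185 0.0157 0.02 0;0.094 0 0 0.02 0;0.094 0 0 0 0;0.094 0 0 0 0;0.094 0 0 0 0'
python3 -c "
from h import *
to(.428,.046,.07,np.pi/2+.725)"
```

```text
time: 43.2
tool_pos: [0.4279, 0.0455, 0.1797]
ee_rot: [3.141, 0.001, 2.296]
wrist_force: [0.0, -0.6, 1.3]
width: 0.094
finger_force: 0.0
t 43.2 p [0.4279 0.0455 0.1797] turn 0.001 after-turn d [0.0003 0.0004 0.1097] before-turn d [0.0003 0.0004 0.1097] rows 2.6 q6 [-0.03 -0.75]
```

```bash
python3 nudge.py '0.094 0 0 0.02 0;0.094 0 0 0.035 0;0.094 0 0 0.03 0;0.094 0 0 0.024 0;0.094 0 0 0 0;0.094 0 0 0 0;0.05 0 0 0 0;0.05 0 0 0 0;0.05 0 0 0 0;0.05 0 0 0 0;0.05 0 0 0 0;0.05 0 0 0 0;0.05 0 0 0 0;0.05 0 0 0 0'; python3 nudge.py '0.05 0 0 -0.01 0;0.05 0 0 -0.025 0;0.05 0 0 -0.035 0;0.05 0 0 -0.035 0;0.05 0 0 -0.035 0;0.05 0 0 -0.02 0;0.05 0 0 0 0.12;0.05 0 0 0 0.12;0.05 0 0 0 0.12;0.05 0 0 0 0.12;0.05 0 0 0 0.12;0.05 0 0 0 0.125;0.05 0 0 0 0;0.05 0 0 0 0'; python3 -c "
from h import *
to(.566,-.122,.23,np.pi/2)"
```

```text
time: 44.37
tool_pos: [0.4274, 0.0455, 0.0705]
ee_rot: [-3.141, 0.001, 2.298]
wrist_force: [-1.6, -1.4, 4.9]
width: 0.0597
finger_force: 29.9
time: 45.53
tool_pos: [0.4268, 0.046, 0.2291]
ee_rot: [-3.14, -0.001, 1.576]
wrist_force: [0.9, 0.3, -3.7]
width: 0.0602
finger_force: 29.9
t 45.5 p [0.4268 0.046  0.2291] turn 0.005 after-turn d [-0.168   0.1392 -0.0009] before-turn d [-0.1687  0.1383 -0.0009] rows 5.2 q6 [-0.03 -0.03]
```

```bash
python3 nudge.py '0.05 -0.02 0.015 0 0.005;0.05 -0.03 0.025 0 0;0.05 -0.03 0.025 0 0;0.05 -0.03 0.025 0 0;0.05 -0.03 0.025 0 0;0.05 -0.02 0.016 0 0;0.05 -0.009 0.008 0 0;0.05 0 0 0 0;0.05 0 0 0 0;0.05 0 0 0 0'
python3 - <<'E'
from h import *
to(.566,-.123,.0785,np.pi/2)
s=cam("top"); crop(s,300,160,130,97,6,"t3")
E
```

```text
time: 46.37
tool_pos: [0.5652, -0.1223, 0.2298]
ee_rot: [-3.141, -0.001, 1.57]
wrist_force: [-0.5, -0.5, -3.7]
width: 0.0599
finger_force: 30.0
t 46.4 p [ 0.5652 -0.1223  0.2298] turn -0.001 after-turn d [-0.0007  0.0008  0.1513] before-turn d [-0.0007  0.0008  0.1513] rows 3.6 q6 [-0.31 -0.31]
```

View pics/t3.png

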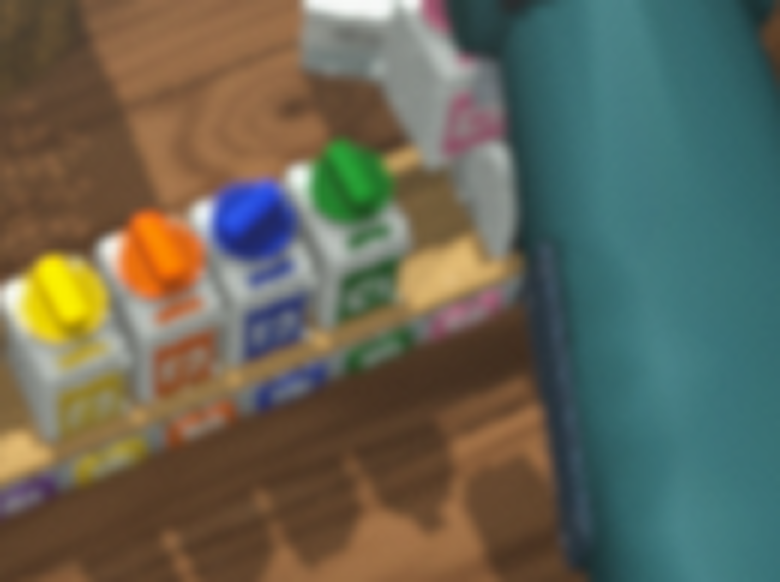

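The pink slot beside green looks clear, so I'll lower the canister with force checks.

```bash
python3 nudge.py '0.05 -0.0007 0.0008 0.02 0;0.05 0 0 0.03 0;0.05 0 0 0.03 0;0.05 0 0 0.02 0;0.05 0 0 0.01 0;0.05 0 0 0 0'; python3 nudge.py '0.05 0 0 0.01 0;0.05 0 0 0.01 0;0.05 0 0 0.01 0;0.05 0 0 0 0'; python3 nudge.py '0.05 0 0 0.007 0;0.05 0 0 0.002 0;0.05 0 0 0 0;0.05 0 0 0 0'
```

```text
time: 46.92
tool_pos: [0.5644, -0.1226, 0.1171]
ee_rot: [-3.136, -0.002, 1.569]
wrist_force: [-0.0, -0.4, -3.7]
width: 0.06
finger_force: 30.0
time: 47.25
tool_pos: [0.5688, -0.1259, 0.0989]
ee_rot: [3.133, 0.005, 1.568]
wrist_force: [-8.6, -0.1, 17.0]
width: 0.0601
finger_force: 30.0
time: 47.58
tool_pos: [0.569, -0.1266, 0.0923]
ee_rot: [3.132, 0.007, 1.568]
wrist_force: [-12.3, 0.2, 25.0]
width: 0.0598
finger_force: 30.0
```

The canister has caught on something, with 25 N upward on the tool. I'll ease up and look.

```bash
python3 nudge.py '0.05 0 0 -0.012 0;0.05 0 0 -0.015 0;0.05 0 0 -0.02 0;0.05 0 0 0 0;0.05 0 0 0 0'
python3 - <<'E'
from h import *
s=cam("scene"); crop(s,280,170,110,110,5,"s3a")
w=cam("wrist"); crop(w,180,60,280,210,1.96,"x")
a=cv2.imread("pics/s3a.png"); b=cv2.imread("pics/x.png"); b=cv2.resize(b,(250,188))
c=np.zeros((550,800,3),np.uint8); c[:,:550]=a; c[:188,550:]=b; cv2.imwrite("pics/s3.png",c)
E
```

```text
time: 48.0
tool_pos: [0.5683, -0.1247, 0.1302]
ee_rot: [3.136, 0.002, 1.568]
wrist_force: [-0.4, -0.2, -4.5]
width: 0.0597
finger_force: 30.0
```

View pics/s3.png

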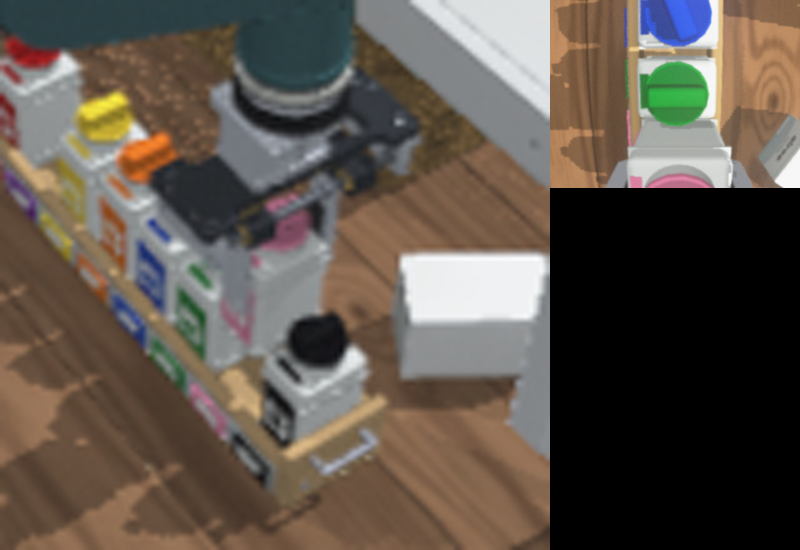

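The image shows the pink canister hanging over its slot, with black well clear, so it was rubbing on a rack wall after drifting 4 mm in x. I'll re-centre at x = 0.5655 and lower it gently.

```bash
python3 nudge.py '0.05 0.0015 -0.0028 0 0;0.05 0 0 0 0;0.05 0 0 0 0;0.05 0 0 0.005 0;0.05 0 0 0 0'; python3 nudge.py '0.05 0 0 0.005 0;0.05 0 0 0 0';python3 nudge.py '0.05 0 0 0.005 0;0.05 0 0 0 0'; python3 -c "
from h import *
o=robot.get_obs(); print(o['tool_pos'],o['ee_rot'],o['wrist_torque'])"
```

```text
time: 48.52
tool_pos: [0.5632, -0.1225, 0.1213]
ee_rot: [-3.139, -0.001, 1.568]
wrist_force: [0.4, -0.7, -4.4]
width: 0.0598
finger_force: 30.0
time: 48.68
tool_pos: [0.5632, -0.1226, 0.1164]
ee_rot: [-3.14, -0.001, 1.568]
wrist_force: [-1.0, -0.3, -4.7]
width: 0.0596
finger_force: 30.0
time: 48.85
tool_pos: [0.5633, -0.1226, 0.1116]
ee_rot: [-3.14, -0.001, 1.568]
wrist_force: [-1.5, -0.1, -4.4]
width: 0.06
finger_force: 30.0
[ 0.5633117  -0.12260268  0.11159325] [-3.13993853e+00 -6.43539029e-04  1.56779723e+00] [-0.05077037  0.04292702  0.03872171]
```

```bash
python3 nudge.py '0.05 0 0.0027 0 0;0.05 0 0 0.004 0;0.05 0 0 0 0'; python3 nudge.py '0.05 0 0 0.004 0;0.05 0 0 0 0';python3 nudge.py '0.05 0 0 0.004 0;0.05 0 0 0 0'
```

```text
time: 49.1
tool_pos: [0.5664, -0.1227, 0.1082]
ee_rot: [-3.141, -0.0, 1.568]
wrist_force: [-0.1, 0.4, -3.6]
width: 0.0599
finger_force: 30.0
time: 49.27
tool_pos: [0.5661, -0.1226, 0.1039]
ee_rot: [-3.14, -0.0, 1.568]
wrist_force: [-0.7, 0.1, -4.3]
width: 0.06
finger_force: 30.0
time: 49.43
tool_pos: [0.5661, -0.1226, 0.0999]
ee_rot: [-3.14, -0.001, 1.568]
wrist_force: [-1.0, 0.3, -5.1]
width: 0.0598
finger_force: 30.0
```

```bash
for i in 1 2; do :; done; python3 nudge.py '0.05 0 0 0.004 0;0.05 0 0 0 0'; python3 nudge.py '0.05 0 0 0.004 0;0.05 0 0 0 0';python3 nudge.py '0.05 0 0 0.004 0;0.05 0 0 0 0'
```

```text
time: 49.6
tool_pos: [0.5661, -0.1227, 0.096]
ee_rot: [-3.14, -0.0, 1.568]
wrist_force: [-1.3, 0.6, -3.3]
width: 0.0599
finger_force: 30.0
time: 49.77
tool_pos: [0.5669, -0.1229, 0.0928]
ee_rot: [3.141, 0.0, 1.568]
wrist_force: [0.4, 0.5, -3.4]
width: 0.0597
finger_force: 30.0
time: 49.93
tool_pos: [0.5682, -0.1233, 0.0925]
ee_rot: [3.136, 0.002, 1.568]
wrist_force: [-2.5, 0.5, 6.6]
width: 0.06
finger_force: 30.0
```

```bash
python3 nudge.py '0.05 0 0 -0.006 0;0.05 0 0 0 0;0.05 0 -0.004 0 0;0.05 0 0 0 0;0.05 0 0 0 0'; python3 nudge.py '0.05 0 0 0.004 0;0.05 0 0 0 0'; python3 nudge.py '0.05 0 0 0.003 0;0.05 0 0 0 0;0.05 0 0 0 0'
```

```text
time: 50.35
tool_pos: [0.5617, -0.1225, 0.0938]
ee_rot: [-3.14, -0.001, 1.568]
wrist_force: [-0.5, -0.1, -3.7]
width: 0.0599
finger_force: 30.0
time: 50.52
tool_pos: [0.5619, -0.1225, 0.0894]
ee_rot: [-3.14, -0.001, 1.568]
wrist_force: [0.2, 0.4, -4.5]
width: 0.0596
finger_force: 30.0
time: 50.77
tool_pos: [0.5623, -0.1227, 0.0873]
ee_rot: [-3.141, -0.0, 1.568]
wrist_force: [0.6, -0.4, -4.8]
width: 0.0599
finger_force: 30.0
```

It clears now, so the earlier contact was with the back wall. Continuing down.

```bash
python3 nudge.py '0.05 0 0 0.004 0;0.05 0 0 0 0;0.05 0 0 0 0'; python3 nudge.py '0.05 0 0 0.004 0;0.05 0 0 0 0;0.05 0 0 0 0'; python3 nudge.py '0.05 0 0 0.004 0;0.05 0 0 0 0;0.05 0 0 0 0'
```

```text
time: 51.02
tool_pos: [0.5623, -0.1227, 0.0834]
ee_rot: [-3.141, -0.0, 1.568]
wrist_force: [-0.6, -0.6, -3.7]
width: 0.0597
finger_force: 30.0
time: 51.27
tool_pos: [0.5623, -0.1227, 0.0794]
ee_rot: [-3.141, -0.0, 1.568]
wrist_force: [0.1, -0.2, -4.0]
width: 0.0598
finger_force: 30.0
time: 51.52
tool_pos: [0.5623, -0.1227, 0.0754]
ee_rot: [-3.141, -0.0, 1.568]
wrist_force: [0.8, 0.0, -3.3]
width: 0.06
finger_force: 30.0
```

```bash
python3 nudge.py '0.05 0 0 0.004 0;0.05 0 0 0 0;0.05 0 0 0 0'; python3 nudge.py '0.05 0 0 0.003 0;0.05 0 0 0 0;0.05 0 0 0 0'; python3 nudge.py '0.05 0 0 0.002 0;0.05 0 0 0 0;0.05 0 0 0 0'
```

```text
time: 51.77
tool_pos: [0.5622, -0.1226, 0.0714]
ee_rot: [-3.141, -0.0, 1.568]
wrist_force: [-0.3, -0.2, -5.3]
width: 0.0599
finger_force: 30.0
time: 52.02
tool_pos: [0.5624, -0.1227, 0.0685]
ee_rot: [-3.141, -0.0, 1.568]
wrist_force: [-0.0, -0.5, -4.0]
width: 0.0597
finger_force: 30.0
time: 52.27
tool_pos: [0.5624, -0.1227, 0.0667]
ee_rot: [-3.141, -0.0, 1.568]
wrist_force: [-0.2, -0.1, -3.8]
width: 0.0598
finger_force: 30.0
```

```bash
python3 nudge.py '0.05 0 0 0.002 0;0.05 0 0 0 0;0.05 0 0 0 0'; python3 nudge.py '0.05 0 0 0.002 0;0.05 0 0 0 0;0.05 0 0 0 0'; python3 nudge.py '0.05 0 0 0.002 0;0.05 0 0 0 0;0.05 0 0 0 0'
```

```text
time: 52.52
tool_pos: [0.5624, -0.1227, 0.0646]
ee_rot: [-3.141, -0.0, 1.568]
wrist_force: [-0.6, -0.5, -3.9]
width: 0.06
finger_force: 30.0
time: 52.77
tool_pos: [0.5624, -0.1227, 0.0626]
ee_rot: [-3.141, -0.0, 1.568]
wrist_force: [0.2, 0.2, -4.8]
width: 0.06
finger_force: 30.0
time: 53.02
tool_pos: [0.5627, -0.1228, 0.061]
ee_rot: [3.141, 0.0, 1.568]
wrist_force: [0.8, -0.1, -3.5]
width: 0.0601
finger_force: 30.0
```

```bash
python3 nudge.py '0.05 0 0 0.002 0;0.05 0 0 0 0;0.05 0 0 0 0'; python3 nudge.py '0.05 0 0 0.001 0;0.05 0 0 0 0;0.05 0 0 0 0'
```

```text
time: 53.27
tool_pos: [0.5628, -0.1228, 0.0609]
ee_rot: [3.141, 0.0, 1.568]
wrist_force: [-3.3, 1.5, 5.5]
width: 0.0599
finger_force: 30.0
time: 53.52
tool_pos: [0.5628, -0.1228, 0.0609]
ee_rot: [3.14, 0.001, 1.568]
wrist_force: [-4.9, 1.0, 8.9]
width: 0.0598
finger_force: 30.0
```

```bash
python3 nudge.py '0.05 0 0 -0.002 0;0.094 0 0 0 0;0.094 0 0 0 0;0.094 0 0 0 0;0.094 0 0 0 0;0.094 0 0 0 0;0.094 0 0 -0.03 0;0.094 0 0 -0.035 0;0.094 0 0 -0.04 0;0.094 0 0 -0.04 0;0.094 0 0 -0.035 0;0.094 0 -0.03 -0.02 0;0.094 0 -0.035 -0.02 0;0.094 0 -0.035 -0.02 0;0.094 -0.03 0 0 0;0.094 -0.03 0 0 0;0.094 0 0 0 0;0.094 0 0 0 0'
cat > chk.py <<'E'
from h import *
s=cam("wrist");s["fish"]=1; im=s["color"].astype(int); cv2.imwrite("pics/chk.png",s["color"])
hsv=cv2.cvtColor(s["color"],cv2.COLOR_BGR2HSV)
H=dict(red=(0,4),orange=(7,15),yellow=(25,33),green=(45,80),blue=(108,125),pink=(155,175),purple=(130,150))
for n,(a,b) in H.items():
    m=((hsv[...,0]>=a)&(hsv[...,0]<=b)&(hsv[...,1]>(90 if n=="pink" else 150))&(hsv[...,2]>60)).astype(np.uint8)
    k,l,st,c=cv2.connectedComponentsWithStats(m)
    out=[]
    for i in range(1,k):
        if st[i,4]<25: continue
        x,y,w,h=st[i,:4]; u,v=x+w/2,y+h/2
        q=[float(round(t,3)) for t in atz(s,u,v,.03)[:2]]; z=.128
        out.append((int(st[i,4]),int(w),int(h),"z.03",q,"z.106",atz(s,u,v,.106)[:2].round(3).tolist(),"z.13",atz(s,u,v,.13)[:2].round(3).tolist()))
    print(n,*out,sep="\n   ")
print(robot.get_obs()["tool_pos"])
E
python3 chk.py
```

```text
time: 55.02
tool_pos: [0.462, -0.1833, 0.2995]
ee_rot: [-3.141, -0.001, 1.565]
wrist_force: [0.5, 0.7, 0.8]
width: 0.0937
finger_force: 0.0
red
   (226, 32, 28, 'z.03', [0.738, -0.365], 'z.106', [0.692, -0.32], 'z.13', [0.677, -0.306])
   (136, 21, 22, 'z.03', [0.724, -0.37], 'z.106', [0.68, -0.324], 'z.13', [0.666, -0.309])
   (67, 23, 6, 'z.03', [0.504, -0.616], 'z.106', [0.498, -0.528], 'z.13', [0.495, -0.501])
orange
   (79, 5, 19, 'z.03', [0.563, 0.062], 'z.106', [0.546, 0.034], 'z.13', [0.541, 0.026])
   (596, 38, 24, 'z.03', [0.597, 0.061], 'z.106', [0.575, 0.034], 'z.13', [0.567, 0.025])
   (34, 3, 22, 'z.03', [0.547, 0.05], 'z.106', [0.533, 0.025], 'z.13', [0.529, 0.017])
   (53, 4, 29, 'z.03', [0.516, 0.031], 'z.106', [0.507, 0.009], 'z.13', [0.504, 0.002])
   (34, 12, 15, 'z.03', [0.742, -0.381], 'z.106', [0.695, -0.333], 'z.13', [0.68, -0.318])
   (64, 7, 18, 'z.03', [0.71, -0.595], 'z.106', [0.668, -0.511], 'z.13', [0.655, -0.484])
   (28, 22, 5, 'z.03', [0.503, -0.611], 'z.106', [0.497, -0.524], 'z.13', [0.494, -0.497])
yellow
green
   (36, 9, 8, 'z.03', [0.588, -0.045], 'z.106', [0.567, -0.054], 'z.13', [0.56, -0.057])
   (277, 30, 13, 'z.03', [0.599, -0.062], 'z.106', [0.577, -0.068], 'z.13', [0.569, -0.07])
blue
   (600, 35, 35, 'z.03', [0.596, 0.004], 'z.106', [0.574, -0.014], 'z.13', [0.567, -0.019])
   (38, 3, 17, 'z.03', [0.561, -0.001], 'z.106', [0.545, -0.017], 'z.13', [0.54, -0.022])
pink
   (798, 37, 37, 'z.03', [0.592, -0.123], 'z.106', [0.57, -0.119], 'z.13', [0.564, -0.118])
   (71, 4, 20, 'z.03', [0.558, -0.122], 'z.106', [0.542, -0.118], 'z.13', [0.537, -0.117])
purple
[ 0.46222161 -0.18246683  0.29940937]
```

```bash
python3 -c "
from bench import robot
print(robot.close_job())"
```

```text
the job is handed in; nothing more can be done
None
```

I closed the blue canister and racked it with orange and pink, slid red, yellow, green and black to their own tabs, and handed the job in; the verdict wasn't reported, I viewed 16 pictures instead of the 14 allowed, and pink caught on the rack's back wall (about 25 N) before it seated.

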